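# Load the filter cartridge and clamp it home

## Task

Load the water filter: first swing the dock's hinged clamp right up until it stays open by itself. Then take the flat filter cartridge from its slanted rest, stand it upright on the bare worktop with its nipple up and let go of it, take it afresh and lower it into the dock's cradle, nipple up. Finally close the clamp fully, so that the clamp (not your fingers on the cartridge) drives the cartridge home; leave the things standing round about where they are.

Things in the scene. Friction and masses are not known exactly. Their poses are not given: they have to be found in the camera images.
- cartridge: White flat-sided block, 30 mm thick (its x), 46 wide (y), 80 long (z); on its top end a dark nipple, 16 mm across, 6 high. 0.12 kg. Origin: centre of the bottom end, z towards the nipple. Starts leaning on the rest: +x broad face on the slope, z leaning 0.60 rad from vertical towards the rest's -y; only its narrow faces (46 mm apart) can be gripped there. Either way round fits the cradle.
- rest: Fixed slanted stand: wooden foot 64 (x) by 110 (y, -60 to 50) by 8 mm with a steel slope 38 mm wide that rises to its -y, the robot's right. Origin: under the foot. The cartridge starts with its origin at (0, 20, 30) mm in this frame, its top about 110 mm up. The worktop midway between rest and dock is clear for standing the cartridge down.
- dock: Fixed filter dock: white plinth 100 (x) by 150 (y, -60 to 90) by 30 mm, cradle over its origin (at worktop height), hinge post on its +y side, spout 74 mm out to -x. The cradle holds the cartridge's width along dock y, thickness along x, 1.5 mm play a side, flared mouths. Walls along its broad faces are 77 mm high, end guides at its narrow faces 111 mm, so only the broad faces can be held.
- cradle (a point): Point on the cradle's centre line, 46 mm above the worktop: the height of the raised seat's top (does not move with the seat). A cartridge resting on the raised seat has its origin here, its top end 126 mm and nipple 132 mm above the worktop; driven home it is 10 mm lower.
- seat (a joint): Travel of the rubber seat in the bottom of the cradle, m: 0 = up (start), grows downward, 0.010 = home, stop at 0.012. Stiff: needs about 15 N to move, and stays where it is left.
- clamp (a joint): Angle of the clamp, rad: 0 = shut, level (start), 2.0 = open stop. Damped; let go below 1.5 it falls shut slowly, above 1.7 it falls open and stays at 2.0. On a cartridge on the raised seat it stops at about 0.18; about 6 N down on the bar then presses it to 0 and the cartridge the last 10 mm home.
- clamp_hinge (a point): Point on the clamp's hinge line, 122 mm above the worktop, 62 mm from the cradle to the dock's +y. The hinge line runs along the dock's x; the free end rises and swings over to the dock's +y.
- clamp_bar (a point): Middle of the dark round grip bar (12 mm thick, 52 mm free length along the dock's x) at the clamp's free end, 130 mm from the hinge line. Shut: 127 mm above the worktop, 68 mm from the cradle to the dock's -y (5 mm above hinge height). The frame's next cross piece begins 47 mm from the bar's centre, so a finger fits on either side. The bar may turn between the fingers.
- salt: Bystander: clear salt shaker with grey top, 44 mm across, 90 mm high; origin under its centre.
- spice_jar: Bystander: glass spice jar with ochre lid, 42 mm across, 96 mm high; origin under its centre.
- tin: Bystander: low green food tin, 86 mm across, 40 mm high; origin under its centre.
- mug: Bystander: blue and white mug, 78 mm across, 92 mm high; origin under its centre.
- tall_tin: Bystander: red food tin, 75 mm across, 110 mm high; origin under its centre.
- spoon: Bystander: steel teaspoon 135 mm long lying flat; origin under its centre.
Mind the look-alikes: they are no part of the job. What is shaped like the dock but red is not meant.

How it is judged:
By the outcome, as a careful person would: the job done as asked, in the order asked, and still so for the second after the job is handed in, with the robot touching nothing.
It also fails if it takes over 72 s, if anything falls off the work surface, if the arm or the gripper's body presses on something with over 40 N, if the wrist force passes 120 N, or if a joint passes its speed limit or range.

## Robot

A 6-joint arm with a two-finger parallel gripper is mounted at the origin on a cart in front of the work surface, level with it; the furniture and walls round the work are solid. World frame = base frame: x ahead of the robot, y to its left, z up, the work surface at z = 0. Lengths are in m, angles in rad, forces in N, time in s.
With the tool pointing down it reaches from about 0.325 to 0.775 m from the base axis. Payload 5.5 kg.
Tool frame: the origin (TCP) lies at the centre of the arm's flange, where the gripper is bolted on; the fingertips stand 182 mm ahead of it and the grasp point (between the pads) lies 163 mm ahead of it; z points along the fingers, y is the line along which they close (so a half turn about z gives the same grasp; the last joint's range is limited). The gripper opens to 88 mm and grips with 3 to 60 N. Pads are 20 mm wide; open, the fingers measure 115 mm over their backs; the gripper's body (75 mm by 178 mm) begins 61 mm behind the grasp point.
Start: joints at [-1.221, 0.091, 1.231, -0, 1.82, -0.057], TCP at [0.237, -0.551, 0.405] pointing down, gripper open.
Joint ranges: [-2.87, 2.87], [-0.86, 2.18], [0.17, 2.46], [-1.51, 4.65], [0.06, 2.69], [-2.65, 2.65]. Speed limits (rad/s): [2.57, 2.57, 3.01, 3.14, 3.14, 3.14].

## Interface

Orientations are given as a unit quaternion [x, y, z, w].
In Python, from rig import status, imaging, job gives the robot as it stands.
- The arm moves only by the tool apply_moves, never from a script. Its argument "plan" is text: rows parted by semicolons, each of 4 numbers parted by spaces: the shift along the tool's x, y, z as a fraction of full scale, then the turn about the tool's z as a fraction of full scale. A call has 1 to 12 rows; each row is the pose to reach, as a shift and turn from the pose commanded when the call began, along the tool's axes at that moment, turning the shorter way round; what a row does not reach only later rows make up. Full scale, the value 1, is 0.5 m for a shift and 2 pi rad for a turn. A row lasts 1/12 s, in which the tool goes at most 41.7 mm and 7.16 degrees, less where a joint would pass 70% of its speed; a pose out of reach is approached as far as the arm can. A call with a number of a shift or a turn outside -1 to 1 is refused whole. A call with a gripper value outside its range is refused whole. "hand" is the closure, from 0 (fully open) to 1 (shut), set as the call begins (left out, the last holds). The fingers move at their own pace and stop on an object; "force" is the grip in N (left out, the last holds). Time passes only in rows, so rows that repeat a pose let the fingers close. It gives the time, the measured TCP pose, the force, the opening and the grip force at its end, in the units of the state.
- status.get_state(): the state, without advancing time (a new reading comes with each control period).
- imaging.snapshot(name): name is "side" or "top" or "wrist"; returns a dict with "pixels" (420x560x3 uint8, red, green, blue), "intrinsics" (3x3 intrinsics, pixels), "R" (3x3) and "t" (3): a world point X has camera coordinates R X + t. Camera axes: x right, y down, z forward; pixel columns grow to the right and rows downward; lengths in m; the calibration is good to about 2 mm. The wrist camera is an equidistant fisheye: a pixel r from the principal point sees the ray r / f radians off the axis. A picture is of the moment at which its call begins. There is no depth.
- job.close_job(): hands the job in; it is judged then, once.
The state is a dict: "t": time; "joint_pos": joint angles; "joint_velocities": joint speeds; "tau": joint torques, N m; "tool_pos": TCP position; "eef_rot": TCP orientation; "wrist_force": force on the tool from outside, world axes, zero at the start; "moment": the same for the moment, N m; "finger_gap": opening from 0.0 (shut) to 1.0 (fully open); "gripper_force": force on a finger pad.
Only numpy, scipy, OpenCV 4.12 (cv2) and the standard library are available. Lean on these libraries where they do the work, as an engineer would, in place of code of your own. Each camera call takes 0.05 s, during which the arm holds its last target. There are 200 camera calls.

## Working session

There is one attempt and no reset: what is moved stays moved. The work goes in short steps, Python scripts to look and compute and a tool call to move; the robot and the scene stay as the last step left them, time stands still between calls to the robot, and variables do not carry over. Pictures are saved under pics/ and viewed, at most 10 in all, crops included, and the job is handed in when it is done.

Besides the shell and the picture viewer there is one more tool, called by a JSON object that holds its "name" and its "arguments", one argument or row to a line. apply_moves: Moves the arm, as the interface text tells. Shift numbers are shares of 0.5 m and turn numbers shares of 2 pi rad, none past 1 either way. Its arguments: {"type":"object","properties":{"plan":{"type":"string"},"hand":{"type":"number"},"force":{"type":"number"}},"required":["plan"]}

```bash
ls; mkdir -p pics; python3 - <<'E'
from rig import status, imaging
import cv2, numpy as np
s=status.get_state(); print(s)
for n in ["top","side","wrist"]:
    d=imaging.snapshot(n); cv2.imwrite(f"pics/{n}0.png",d["pixels"][:,:,::-1]); np.savez(f"{n}0.npz",**d); print(n,d["intrinsics"],d["R"],d["t"])
E
```

```text
pics
{'t': 0.0, 'joint_pos': array([-1.22066549e+00,  9.18532289e-02,  1.23187174e+00, -3.90824282e-05,
        1.81982013e+00, -5.66764378e-02]), 'joint_velocities': array([-1.67266195e-03,  9.44076374e-04, -5.07485739e-05, -7.38005119e-04,
       -6.84105375e-04,  7.24549555e-04]), 'tau': array([ 1.40596800e-03, -4.46447825e+01, -4.06441855e+01,  7.00657186e-02,
        2.91185622e-02, -1.68153952e-04]), 'tool_pos': array([ 0.23743078, -0.5510795 ,  0.40351791]), 'eef_rot': array([ 9.79385206e-01,  2.01999172e-01, -1.61464432e-04, -9.62962411e-04]), 'wrist_force': array([0.28649766, 0.24180327, 0.43166587]), 'moment': array([ 0.00845875, -0.02147024,  0.01483652]), 'gripper_force': 0.0, 'finger_gap': 1.002361518475979}
top [[397.02817929   0.         284.37099315]
 [  0.         397.02817929 212.68353931]
 [  0.           0.           1.        ]] [[-0.05750919 -0.99829464 -0.01002474]
 [-0.91885699  0.05685407 -0.39047336]
 [ 0.39037741 -0.0132445  -0.92055965]] [0.06956544 0.50305111 1.22526925]
side [[380.43357045   0.         277.72505171]
 [  0.         380.43357045 205.37154966]
 [  0.           0.           1.        ]] [[ 0.92838992 -0.37092292  0.02254662]
 [-0.17571116 -0.49163385 -0.85289023]
 [ 0.32744121  0.787853   -0.5216032 ]] [-0.45547439  0.18122771  1.26377886]
wrist [[325.1922621    0.         285.56470458]
 [  0.         325.1922621  208.82041669]
 [  0.           0.           1.        ]] [[ 3.96416003e-01 -9.18070994e-01  5.39523431e-05]
 [-8.86550866e-01 -3.82790586e-01  2.59805560e-01]
 [-2.38499296e-01 -1.03038913e-01 -9.65660949e-01]] [-0.60008713 -0.0335184   0.38802594]
```

View pics/top0.png

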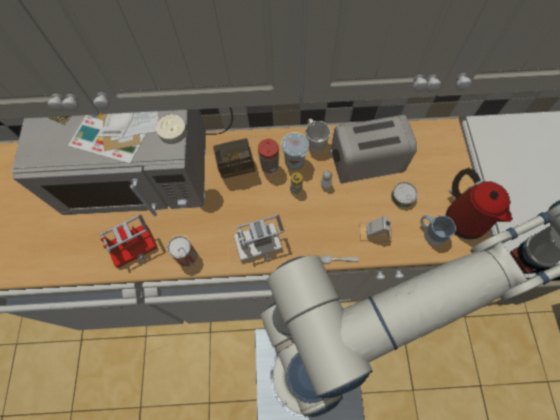

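View pics/side0.png

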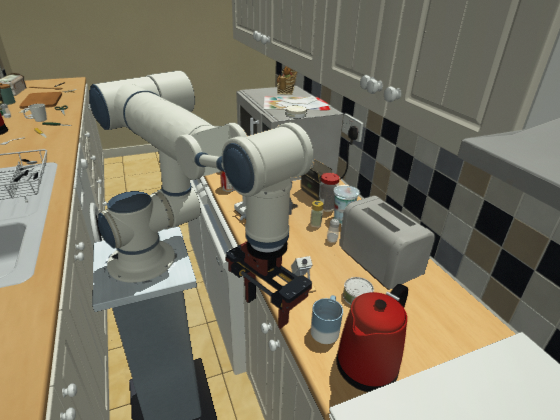

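Top view: the white dock is at about (260,238), and its red look-alike at (128,243). The cartridge on its rest is at (377,229), and at about (302,266) in the side view. The only other pale boxy thing is the toaster at (372,147), which is far bigger. I choose the white dock and the cartridge at (377,229), and check both in a close crop.

```bash
python3 - <<'E'
import cv2, numpy as np
t=cv2.imread("pics/top0.png"); s=cv2.imread("pics/side0.png")
def c(im,x,y,w,h,k): return cv2.resize(im[y:y+h,x:x+w],None,fx=k,fy=k,interpolation=cv2.INTER_CUBIC)
a=np.hstack([c(t,225,207,66,50,6),c(t,350,207,66,50,6)])
b=np.hstack([c(s,270,240,66,50,6),c(s,225,180,66,50,6)])
cv2.imwrite("pics/crop0.png",np.vstack([a,b])[:600,:800])
E
```

```text
(no output)
```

View pics/crop0.png

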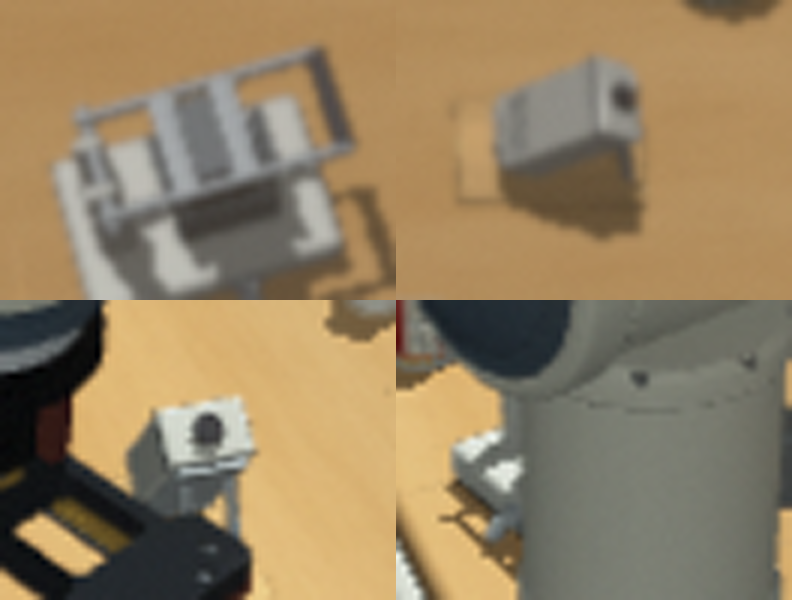

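The crop confirms both. The white dock has its clamp shut: bar ends at top px (278.3,215.5) and (282.5,231.6), hinge around (241,235). The cartridge leans right with its nipple at top px (388.2,222.8) and side px (304.7,261.7).

```bash
cat > h.py <<'E'
import numpy as np, cv2
from scipy.optimize import least_squares
from scipy.spatial.transform import Rotation as Rot
def ray(d,p):
    K=d["intrinsics"]; x=(np.array(p,float)-[K[0,2],K[1,2]])/K[0,0]
    if d.get("fish"):
        th=np.linalg.norm(x); v=np.r_[x/max(th,1e-9)*np.sin(th),np.cos(th)]
    else: v=np.r_[x,1]
    R,t=d["R"],d["t"]; v=R.T@v; return -R.T@t, v/np.linalg.norm(v)
def proj(d,X):
    c=np.asarray(X)@d["R"].T+d["t"]; K=d["intrinsics"]
    if d.get("fish"):
        rr=np.linalg.norm(c[...,:2],axis=-1); th=np.arctan2(rr,c[...,2]); x=c[...,:2]/np.maximum(rr,1e-9)[...,None]*th[...,None]
    else: x=c[...,:2]/c[...,2:]
    return x*K[0,0]+[K[0,2],K[1,2]]
def atz(d,p,z):
    o,v=ray(d,p); return o+v*(z-o[2])/v[2]
def tri(obs):
    A=np.zeros((3,3));b=np.zeros(3)
    for d,p in obs:
        o,v=ray(d,p);M=np.eye(3)-np.outer(v,v);A+=M;b+=M@o
    X=np.linalg.solve(A,b); return X,[np.round(proj(d,X)-p,1) for d,p in obs]
def load(n,f=None):
    d=dict(np.load(f or f"{n}.npz")); d["fish"]=n.startswith("wrist"); return d
def snap(n,tag):
    from rig import imaging
    d=imaging.snapshot(n); np.savez(f"{n}{tag}.npz",**d); cv2.imwrite(f"pics/{n}{tag}.png",d["pixels"][:,:,::-1]); d["fish"]=n=="wrist"; return d
E
python3 - <<'E'
from h import *
T=load("top0");S=load("side0")
n=tri([(T,(388.2,222.8)),(S,(304.7,261.7))]);print("nipple",n)
b=[atz(T,p,.127) for p in [(278.3,215.5),(282.5,231.6)]];print("bar",b,np.linalg.norm(b[0]-b[1]))
h=[atz(T,p,.122) for p in [(238.5,226),(243.8,244)]];print("hinge",h)
d=np.mean(h,0)-np.mean(b,0);print(d,np.linalg.norm(d),np.degrees(np.arctan2(d[1],d[0])))
# cartridge top face corners side+top
def px(x,y): return (350+(x-396)/6,207+y/6)
def sx(x,y): return (270+x/6,240+(y-300)/6)
print(tri([(T,px(592,57)),(S,sx(240,397))]))
print(tri([(T,px(636,75)),(S,sx(255,458))]))
# rest foot -? left edge
for p in [px(457,98),px(460,200)]: print(atz(T,p,.008))
for nm,p,z in [("salt",(327,180),.09),("spice",(296,183),.09),("spoon",(340,260),0),("tin",(405,195),.04),("mug",(440,230),.09),("tall",(180,248),.11)]: print(nm,atz(T,p,z))
# flange/camera geometry
W=load("wrist0"); s=np.array([ .979385,.201999,-.00016,-.00096]); R=Rot.from_quat(s)
print("cam in tool",R.inv().apply(-W["R"].T@W["t"]-[.2374,-.5511,.4035]), R.inv().apply(W["R"][2]))
print(R.as_matrix())
E
```

```text
nipple (array([ 0.45205788, -0.30206434,  0.09793601]), [array([ 0. , -0.4]), array([-0.4,  0.2])])
bar [array([0.48721253, 0.06021993, 0.127     ]), array([0.43042678, 0.04963532, 0.127     ])] 0.05776378947262521
hinge [array([0.46037069, 0.19125119, 0.122     ]), array([0.39779514, 0.17512557, 0.122     ])]
[-0.02973674  0.12826076 -0.005     ] 0.1317577171442448 103.0531769267884
(array([ 0.47570925, -0.28691982,  0.10010933]), [array([ 0.1, -0.7]), array([-0.7,  0.3])])
(array([ 0.47079367, -0.31462146,  0.08369606]), [array([ 0.1, -0.9]), array([-0.9,  0.4])])
[ 0.48872407 -0.22851824  0.008     ]
[ 0.42523642 -0.22185395  0.008     ]
salt [ 0.6264073  -0.11664333  0.09      ]
spice [ 0.62145777 -0.00765982  0.09      ]
spoon [ 0.36116661 -0.14314625  0.        ]
tin [ 0.57474802 -0.39540981  0.04      ]
mug [ 0.41785961 -0.47036419  0.09      ]
tall [0.40085369 0.38134898 0.11      ]
cam in tool [ 6.89571851e-02 -8.63258241e-06  2.00630448e-02] [-0.25987731  0.00214138  0.96563927]
[[ 9.18392718e-01  3.95669463e-01 -7.01241616e-04]
 [ 3.95670078e-01 -9.18390926e-01  1.81578039e-03]
 [ 7.44349156e-05 -1.94505981e-03 -9.99998106e-01]]
```

```bash
cat >> h.py <<'E'
def go(*goals):
    """goals: (x,y,z,tool-x heading deg) in world -> rows in tool axes/units, from current pose"""
    from rig import status
    s=status.get_state(); R=Rot.from_quat(s["eef_rot"]); p=s["tool_pos"]
    a=R.apply([1,0,0]); cur=np.degrees(np.arctan2(a[1],a[0]))
    print("now",np.round(p,4),"yaw",round(cur,1),"j6",round(s["joint_pos"][5],2),"gap",round(s["finger_gap"],3),"F",np.round(s["wrist_force"],1),"t",round(s["t"],2))
    for g in goals:
        d=np.array(g[:3])-p; f=R.inv().apply(d)/.5
        dy=-((g[3]-cur+180)%360-180)  # tool z is down
        print(np.round(f,3),round(dy/360,4),"rows>=",round(max(np.linalg.norm(d)/.0417,abs(dy)/7.16),1))
E
python3 -c "
from h import *
go((.42,.06,.40,13))"
```

```text
now [ 0.2374 -0.5511  0.4038] yaw 23.3 j6 -0.06 gap 0.996 F [-0.7  0.2 -1.2] t 0.15
[ 0.819 -0.978  0.009] 0.0286 rows>= 15.3
```

{"name": "apply_moves", "arguments": {
  "plan": "0.819 -0.978 0.009 0.0286;0.819 -0.978 0.009 0.0286;0.819 -0.978 0.009 0.0286;0.819 -0.978 0.009 0.0286;0.819 -0.978 0.009 0.0286;0.819 -0.978 0.009 0.0286;0.819 -0.978 0.009 0.0286;0.819 -0.978 0.009 0.0286;0.819 -0.978 0.009 0.0286;0.819 -0.978 0.009 0.0286;0.819 -0.978 0.009 0.0286;0.819 -0.978 0.009 0.0286",
  "hand": 0
}}

```text
t: 1.15
tool_pos: [0.3803, -0.07, 0.4011]
eef_rot: [0.994, 0.113, 0.0, 0.0]
wrist_force: [0.2, -0.4, -0.5]
finger_gap: 1.0
gripper_force: 0.0
```

```bash
python3 -c "
from h import *
snap('wrist','1')
go((.42,.06,.40,13))"
```

```text
now [ 0.3818 -0.0637  0.401 ] yaw 13.5 j6 1.08 gap 1.002 F [ 0.2  2.8 -0.4] t 1.2
[ 0.132 -0.223  0.003] 0.0015 rows>= 3.1
```

{"name": "apply_moves", "arguments": {
  "plan": "0.132 -0.22 0.003 0.0015;0.132 -0.22 0.003 0.0015;0.132 -0.22 0.003 0.0015;0.132 -0.22 0.003 0.0015;0.132 -0.22 0.003 0.0015"
}}

```text
t: 1.62
tool_pos: [0.4203, 0.0517, 0.399]
eef_rot: [0.994, 0.111, -0.001, -0.0]
wrist_force: [0.9, -1.2, -0.9]
finger_gap: 1.0
gripper_force: 0.0
```

```bash
python3 - <<'E'
from h import *
W1=load("wrist1"); W2=snap('wrist','2'); go((.4588,.0549,.36,13))
# predicted dock points with first estimate
o=np.array([.443,.121,0]);R=Rot.from_euler('z',13,degrees=True)
for n,p in dict(bar=(0,-.068,.127),b1=(.026,-.068,.127),b2=(-.026,-.068,.127),cr=(0,0,.077)).items():
    print(n,proj(W1,o+R.apply(p)),proj(W2,o+R.apply(p)))
a=cv2.imread("pics/wrist1.png");b=cv2.imread("pics/wrist2.png")
cv2.imwrite("pics/w12.png",np.hstack([a[:,80:480],b[:,80:480]]))
E
```

```text
now [0.4201 0.0503 0.3992] yaw 12.6 j6 1.39 gap 0.998 F [-0.2 -0.5 -0.9] t 1.67
[0.078 0.008 0.078] -0.0011 rows>= 1.3
bar [155.93491274  85.62744343] [291.64782108 163.04474151]
b1 [156.27671046  54.96376335] [291.61649515 129.6582333 ]
b2 [156.36312253 116.99283092] [291.63702417 195.60483341]
cr [114.35650944  97.35870673] [218.30643492 157.44553736]
```

View pics/w12.png

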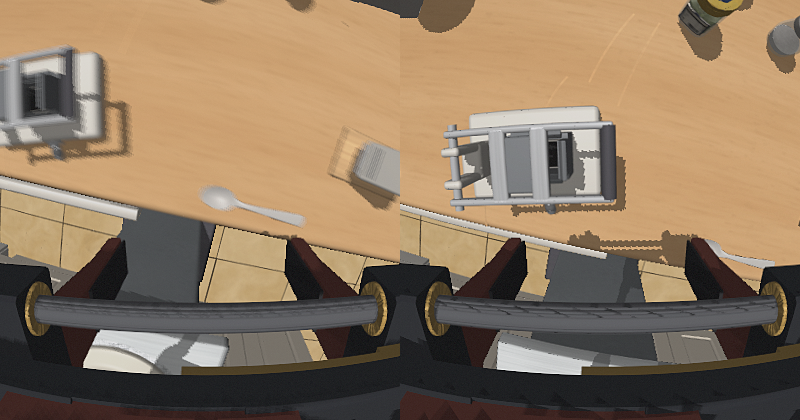

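The right half (W2) shows the clamp bar with its centre at (288,163) and ends near rows 122 and 205. The hinge is at about (132,165) and the cradle opening at (555,158)-320. The left frame was taken in motion, so I triangulate W2 with the top view.

```bash
python3 - <<'E'
from h import *
W=load("wrist2");T=load("top0")
print(tri([(W,(288.5,163)),(T,(280.2,223.5))]))
obs=[(W,(288.5,163),(0,-.068,.127)),(T,(280.2,223.5),(0,-.068,.127)),(W,(132,166),(0,.062,.122)),(T,(241.2,235),(0,.062,.122))]
def f(q): 
    R=Rot.from_euler('z',q[2]); return np.concatenate([proj(d,[q[0],q[1],0]+R.apply(np.array(m)))-p for d,p,m in obs])
r=least_squares(f,[.443,.121,.227]); print(r.x,np.degrees(r.x[2]),r.fun)
q=r.x;R=Rot.from_euler('z',q[2]);b=np.r_[q[:2],0]+R.apply([0,-.068,.127]);print("bar",b)
go((b[0],b[1],.36,np.degrees(q[2])))
E
```

```text
(array([0.45804616, 0.05636136, 0.12871639]), [array([1.1, 0.2]), array([-0.3,  0. ])])
[0.44237179 0.12464909 0.22483948] 12.882353052826835 [-1.60793795 -0.03118    -0.85473826  0.41106312  2.52838987 -0.17706348
 -0.66286372  0.10483197]
bar [0.45753239 0.05836066 0.127     ]
now [0.4201 0.0503 0.3992] yaw 12.6 j6 1.39 gap 0.998 F [-0.2 -0.5 -0.9] t 1.67
[0.077 0.001 0.078] -0.0008 rows>= 1.3
```

{"name": "apply_moves", "arguments": {
  "plan": "0.077 0.004 0.07 0;0.077 0.004 0.07 0;0.077 0.004 0.07 0;0.077 0.004 0.07 0;0.077 0.004 0.07 0;0.077 0.004 0.07 0;0.077 0.004 0.07 0;0.077 0.004 0.07 0",
  "hand": 0.52,
  "force": 20
}}

```text
t: 2.33
tool_pos: [0.4578, 0.0562, 0.3656]
eef_rot: [0.994, 0.108, 0.001, 0.0]
wrist_force: [-0.4, -0.5, -0.3]
finger_gap: 0.486
gripper_force: 0.0
```

```bash
python3 - <<'E'
from h import *
W=snap("wrist","3"); print(proj(W,[[.4575,.0575,.127],[.463,.0327,.127]])); go((.4578,.0573,.289,12.9))
E
```

```text
[[282.39817093 223.40605386]
 [318.33475335 223.33216113]]
now [0.4578 0.0563 0.3654] yaw 12.5 j6 1.4 gap 0.482 F [-0.3 -0.2  0.2] t 2.38
[ 0.    -0.002  0.153] -0.0012 rows>= 1.8
```

View pics/wrist3.png

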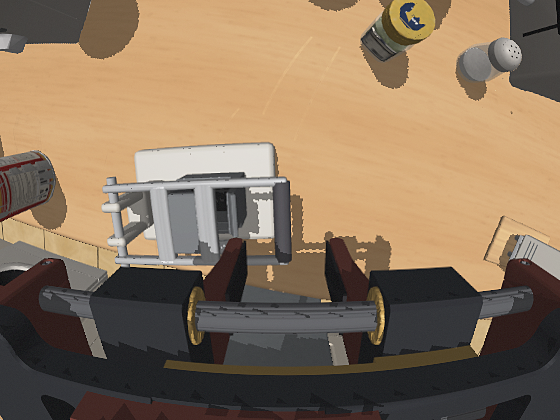

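The bar is centred at (282,222), between the fingers and within 1 px of the prediction. I descend and grip it.

{"name": "apply_moves", "arguments": {
  "plan": "0 -0.002 0.05 -0.001;0 -0.002 0.1 -0.001;0 -0.002 0.153 -0.001;0 -0.002 0.153 -0.001;0 -0.002 0.153 -0.001"
}}

```text
t: 2.8
tool_pos: [0.4574, 0.0574, 0.2873]
eef_rot: [0.994, 0.112, -0.001, -0.0]
wrist_force: [0.6, 0.4, 0.1]
finger_gap: 0.476
gripper_force: 0.0
```

{"name": "apply_moves", "arguments": {
  "plan": "0 0 0 0;0 0 0 0;0 0 0 0;0 0 0 0;0 0 0 0;0 0 0 0",
  "hand": 1,
  "force": 20
}}

```text
t: 3.3
tool_pos: [0.4579, 0.0582, 0.2892]
eef_rot: [0.994, 0.112, 0.001, -0.001]
wrist_force: [-1.7, 4.5, 2.7]
finger_gap: 0.132
gripper_force: 20.0
```

```bash
python3 - <<'E'
from h import *
go((.4578,.0573,.289,12.9))
def P(t): return np.array([130*(np.cos(.038)-np.cos(t+.038)),130*np.sin(t+.038)-5])/500
N=36;th=np.linspace(0,1.9,N+1)
for c in range(3):
    s=P(th[12*c]); print(";".join("0 %.3f %.3f 0"%tuple(-(P(th[12*c+i])-s)) for i in range(1,13)))
E
```

```text
now [0.4579 0.0582 0.2892] yaw 12.9 j6 1.4 gap 0.132 F [-1.7  4.5  2.7] t 3.3
[-0.001  0.002  0.   ] -0.0 rows>= 0.0
0 -0.001 -0.014 0;0 -0.002 -0.027 0;0 -0.005 -0.041 0;0 -0.008 -0.054 0;0 -0.012 -0.067 0;0 -0.016 -0.080 0;0 -0.021 -0.093 0;0 -0.027 -0.106 0;0 -0.033 -0.118 0;0 -0.040 -0.130 0;0 -0.048 -0.141 0;0 -0.056 -0.152 0
0 -0.009 -0.011 0;0 -0.018 -0.021 0;0 -0.028 -0.030 0;0 -0.038 -0.039 0;0 -0.049 -0.048 0;0 -0.060 -0.055 0;0 -0.072 -0.063 0;0 -0.084 -0.069 0;0 -0.097 -0.075 0;0 -0.109 -0.081 0;0 -0.122 -0.085 0;0 -0.135 -0.089 0
0 -0.013 -0.003 0;0 -0.027 -0.006 0;0 -0.040 -0.008 0;0 -0.054 -0.009 0;0 -0.068 -0.009 0;0 -0.082 -0.009 0;0 -0.095 -0.008 0;0 -0.109 -0.006 0;0 -0.122 -0.004 0;0 -0.136 -0.000 0;0 -0.149 0.004 0;0 -0.162 0.008 0
```

Gap 0.132 × 88 mm is about 11.6 mm, so the bar is gripped. Next is the opening arc.

{"name": "apply_moves", "arguments": {
  "plan": "0 -0.001 -0.014 0;0 -0.002 -0.027 0;0 -0.005 -0.041 0;0 -0.008 -0.054 0;0 -0.012 -0.067 0;0 -0.016 -0.080 0;0 -0.021 -0.093 0;0 -0.027 -0.106 0;0 -0.033 -0.118 0;0 -0.040 -0.130 0;0 -0.048 -0.141 0;0 -0.056 -0.152 0"
}}

```text
t: 4.3
tool_pos: [0.4516, 0.0844, 0.3651]
eef_rot: [0.994, 0.111, 0.0, 0.001]
wrist_force: [1.9, -2.7, -1.0]
finger_gap: 0.13
gripper_force: 20.0
```

```bash
python3 -c "
from h import *
go()"
```

```text
now [0.4516 0.0844 0.3651] yaw 12.8 j6 1.46 gap 0.13 F [ 1.9 -2.7 -1. ] t 4.3
```

{"name": "apply_moves", "arguments": {
  "plan": "0 -0.009 -0.011 0;0 -0.018 -0.021 0;0 -0.028 -0.030 0;0 -0.038 -0.039 0;0 -0.049 -0.048 0;0 -0.060 -0.055 0;0 -0.072 -0.063 0;0 -0.084 -0.069 0;0 -0.097 -0.075 0;0 -0.109 -0.081 0;0 -0.122 -0.085 0;0 -0.135 -0.089 0"
}}

```text
t: 5.3
tool_pos: [0.4357, 0.1502, 0.4111]
eef_rot: [0.994, 0.111, 0.0, 0.001]
wrist_force: [-4.3, -4.8, 5.3]
finger_gap: 0.127
gripper_force: 20.1
```

{"name": "apply_moves", "arguments": {
  "plan": "0 -0.013 -0.003 0;0 -0.027 -0.006 0;0 -0.040 -0.008 0;0 -0.054 -0.009 0;0 -0.068 -0.009 0;0 -0.082 -0.009 0;0 -0.095 -0.008 0;0 -0.109 -0.006 0;0 -0.122 -0.004 0;0 -0.136 -0.000 0;0 -0.149 0.004 0;0 -0.162 0.008 0"
}}

```text
t: 6.3
tool_pos: [0.4179, 0.23, 0.405]
eef_rot: [0.994, 0.112, -0.001, 0.0]
wrist_force: [-4.0, -2.5, 1.6]
finger_gap: 0.128
gripper_force: 20.0
```

{"name": "apply_moves", "arguments": {
  "plan": "0 0 0 0;0 0 0 0;0 0 0 0;0 0 0 0;0 0 0 0",
  "hand": 0.4
}}

```text
t: 6.72
tool_pos: [0.4189, 0.2293, 0.4047]
eef_rot: [0.994, 0.112, 0.0, -0.0]
wrist_force: [0.4, -0.1, 0.0]
finger_gap: 0.468
gripper_force: 0.0
```

{"name": "apply_moves", "arguments": {
  "plan": "0 0 -0.05 0;0 0 -0.12 0;0 0 -0.16 0;0 0.1 -0.16 0;0 0.2 -0.16 0;0 0.2 -0.16 0;0 0.2 -0.16 0",
  "hand": 0
}}

```text
t: 7.3
tool_pos: [0.4415, 0.1291, 0.4849]
eef_rot: [0.994, 0.109, 0.0, 0.001]
wrist_force: [1.6, -0.2, 0.5]
finger_gap: 0.986
gripper_force: 0.0
```

```bash
python3 - <<'E'
from h import *
W=snap("wrist","4"); T=snap("top","4")
go((.4555,-.288,.35,84))
a=cv2.imread("pics/wrist4.png"); b=cv2.resize(cv2.imread("pics/top4.png")[180:280,215:415],(800,400))
cv2.imwrite("pics/c4.png",np.vstack([cv2.resize(a,(266,200)).copy() if 0 else np.pad(cv2.resize(a,(266,200)),((0,0),(0,534),(0,0))),b]))
E
```

```text
now [0.441  0.1315 0.4847] yaw 12.7 j6 1.56 gap 0.998 F [ 0.1  0.3 -0.5] t 7.4
[-0.157  0.825  0.269] -0.198 rows>= 10.6
```

View pics/c4.png

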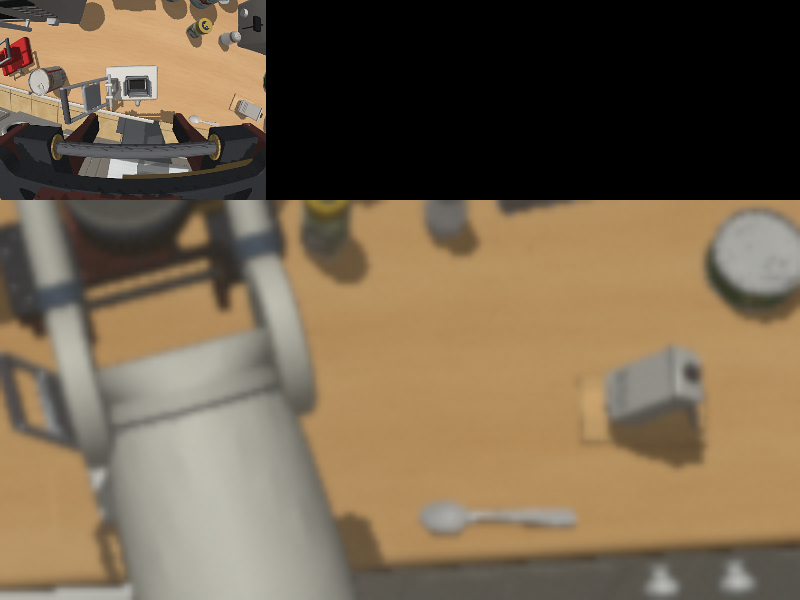

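The clamp stays open: its bar is at about (70,105) in the wrist thumbnail, swung to the +y side. The cradle is clear and everything else is undisturbed. Now I go over the cartridge.

{"name": "apply_moves", "arguments": {
  "plan": "-0.157 0.825 0.23 -0.198;-0.157 0.825 0.23 -0.198;-0.157 0.825 0.23 -0.198;-0.157 0.825 0.23 -0.198;-0.157 0.825 0.23 -0.198;-0.157 0.825 0.23 -0.198;-0.157 0.825 0.23 -0.198;-0.157 0.825 0.23 -0.198;-0.157 0.825 0.23 -0.198;-0.157 0.825 0.23 -0.198;-0.157 0.825 0.23 -0.198;-0.157 0.825 0.23 -0.198"
}}

```text
t: 8.4
tool_pos: [0.4564, -0.2891, 0.3682]
eef_rot: [0.74, 0.672, -0.0, -0.0]
wrist_force: [0.3, 0.7, 0.3]
finger_gap: 0.996
gripper_force: 0.0
```

{"name": "apply_moves", "arguments": {
  "plan": "0 0 0 0;0 0 0 0;0 0 0 0"
}}

```text
t: 8.65
tool_pos: [0.4566, -0.2865, 0.3698]
eef_rot: [0.742, 0.67, 0.0, -0.0]
wrist_force: [-0.0, 0.2, 0.4]
finger_gap: 1.0
gripper_force: 0.0
```

```bash
python3 - <<'E'
from h import *
W=snap("wrist","5"); go((.4505,-.2876,.241,84))
o=np.array([.4518,-.2749,0]);R=Rot.from_euler('z',-6,degrees=True)
for n,p in dict(nip=(0,-.0286,.101),grip=(0,-.0127,.078)).items(): print(n,proj(W,o+R.apply(p)))
cv2.imwrite("pics/w5.png",cv2.resize(cv2.imread("pics/wrist5.png")[60:300,160:420],None,fx=2.5,fy=2.5,interpolation=cv2.INTER_CUBIC))
E
```

```text
now [ 0.4566 -0.2861  0.3702] yaw 84.2 j6 -0.52 gap 0.998 F [0.  0.6 0.1] t 8.7
[-0.004 -0.012  0.258] 0.0005 rows>= 3.1
nip [279.81849522 233.17489532]
grip [280.21160546 206.94553144]
```

View pics/w5.png

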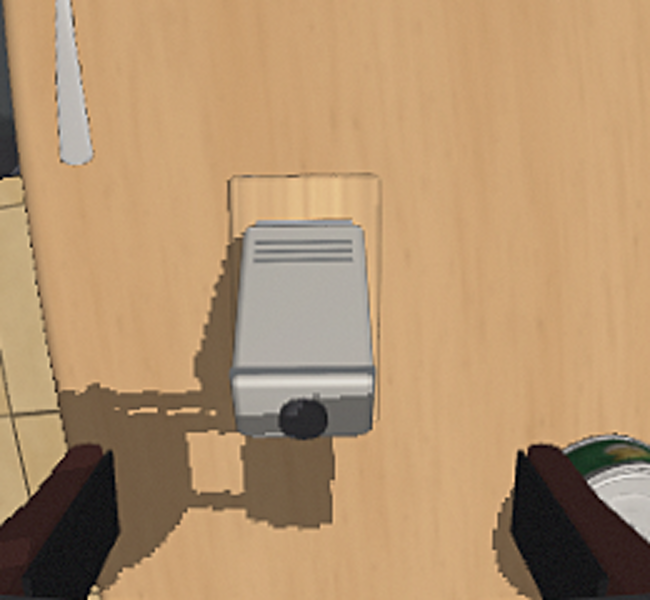

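W5 shows the nipple at (281.2,227.2), the top's rear edge corners at (253.2,208.8) and (309.6,208), and the foot corners at (252,130) and (312.4,130). The foot is level in the picture, so the yaw is right. Now a pose fit.

```bash
python3 - <<'E'
from h import *
W=load("wrist5");T=load("top0");S=load("side0")
n=(0,-.0286,.101)
obs=[(W,(281.2,227.2),n,1),(T,(388.2,222.8),n,1),(S,(304.7,261.7),n,1),(W,(253.2,208.8),(-.023,-.0128,.1045),1),(W,(309.6,208),(.023,-.0128,.1045),1),(W,(252,130),(-.032,.05,.008),1),(W,(312.4,130),(.032,.05,.008),1)]
def f(q): 
    R=Rot.from_euler('z',q[2]); return np.concatenate([w*(proj(d,[q[0],q[1],q[3]]+R.apply(np.array(m)))-p) for d,p,m,w in obs])
r=least_squares(f,[.4518,-.2749,-.1,0]); q=r.x;print(q,np.degrees(q[2]),np.round(r.fun.reshape(-1,2),1))
print(tri([o[:2] for o in obs[:3]]))
R=Rot.from_euler('z',q[2]);g=np.r_[q[:2],0]+R.apply([0,.02-.058*.5646,.03+.058*.8253]);print("grip",g)
go((g[0],g[1],g[2]+.163,84))
E
```

```text
[ 0.45327572 -0.27216099 -0.09740166 -0.00799847] -5.580704053713788 [[ 0.4 -0.5]
 [-0.7  0.6]
 [-1.2  1.3]
 [-0.2  0.8]
 [ 0.3  1.3]
 [ 0.2 -0.9]
 [-0.3 -1.2]]
(array([ 0.45154924, -0.30108988,  0.09751674]), [array([1.7, 1.7]), array([-0.3, -0.2]), array([-0.7,  0.1])])
grip [ 0.45203612 -0.28484737  0.0778674 ]
now [ 0.4566 -0.2861  0.3702] yaw 84.2 j6 -0.52 gap 0.998 F [0.  0.6 0.1] t 8.7
[ 0.002 -0.01   0.259] 0.0005 rows>= 3.1
```

{"name": "apply_moves", "arguments": {
  "plan": "-0.005 -0.009 0.08 0;-0.005 -0.009 0.16 0;-0.005 -0.009 0.21 0;-0.005 -0.009 0.249 0;-0.005 -0.009 0.249 0;-0.005 -0.009 0.249 0"
}}

```text
t: 9.2
tool_pos: [0.4516, -0.2883, 0.2453]
eef_rot: [0.742, 0.67, 0.0, -0.0]
wrist_force: [-0.2, 0.1, 0.6]
finger_gap: 0.999
gripper_force: 0.0
```

{"name": "apply_moves", "arguments": {
  "plan": "0 0 0 0;0 0 0 0;0 0 0 0;0 0 0 0;0 0 0 0;0 0 0 0;0 0 0 0",
  "hand": 1,
  "force": 12
}}

```text
t: 9.78
tool_pos: [0.4513, -0.2898, 0.2453]
eef_rot: [0.743, 0.67, 0.0, 0.0]
wrist_force: [-0.4, 0.2, 1.7]
finger_gap: 0.518
gripper_force: 12.0
```

{"name": "apply_moves", "arguments": {
  "plan": "0 0 -0.01 0;0 0 -0.03 0;0 0 -0.06 0;0 0 -0.1 0;0 0 -0.14 0;0 0 -0.16 0;0 0 -0.16 0"
}}

```text
t: 10.37
tool_pos: [0.4516, -0.2899, 0.3289]
eef_rot: [0.743, 0.67, 0.001, 0.003]
wrist_force: [1.1, -0.7, -1.4]
finger_gap: 0.524
gripper_force: 12.0
```

```bash
python3 - <<'E'
from h import *
S=snap("side","6"); W=snap("wrist","6")
go((.455,-.10,.326,84))
E
```

```text
now [ 0.4512 -0.2897  0.3251] yaw 84.1 j6 -0.53 gap 0.525 F [-0.2  0.7 -0.8] t 10.47
[ 0.378 -0.031 -0.002] 0.0003 rows>= 4.6
```

{"name": "apply_moves", "arguments": {
  "plan": "0.03 0 0 0;0.08 -0.01 0 0;0.14 -0.01 0 0;0.2 -0.01 0 0;0.26 -0.01 0 0;0.3 -0.01 0 0;0.33 -0.01 0 0;0.33 -0.01 0 0;0.33 -0.01 0 0"
}}

```text
t: 11.22
tool_pos: [0.463, -0.124, 0.3238]
eef_rot: [0.742, 0.671, -0.001, -0.001]
wrist_force: [-0.2, 0.3, -1.3]
finger_gap: 0.522
gripper_force: 12.0
```

{"name": "apply_moves", "arguments": {
  "plan": "0 0 0.08 0;0 0 0.14 0;0 0 0.16 0;0 0 0.16 0;0 0 0.16 0;0 0 0.16 0",
  "force": 5
}}

```text
t: 11.72
tool_pos: [0.4637, -0.1256, 0.2471]
eef_rot: [0.743, 0.67, 0.001, 0.001]
wrist_force: [0.2, -0.5, -0.3]
finger_gap: 0.524
gripper_force: 5.0
```

```bash
python3 - <<'E'
from h import *
S=snap("side","7"); W=snap("wrist","7"); T=snap("top","7")
go()
X=[.455,-.125,.08]
def crop(d,n,r,k):
    u,v=proj(d,X).astype(int); print(n,u,v); im=cv2.imread(f"pics/{n}7.png")[max(0,v-r):v+r,max(0,u-r):u+r]; return cv2.resize(im,(300,300),interpolation=cv2.INTER_CUBIC)
cv2.imwrite("pics/c7.png",np.hstack([crop(S,"side",40,0),cv2.resize(cv2.imread("pics/wrist7.png")[120:320,180:380],(300,300))]))
E
```

```text
now [ 0.4637 -0.1254  0.2472] yaw 84.1 j6 -0.23 gap 0.522 F [-0.2 -0.5 -1.6] t 11.87
side 282 233
```

View pics/c7.png

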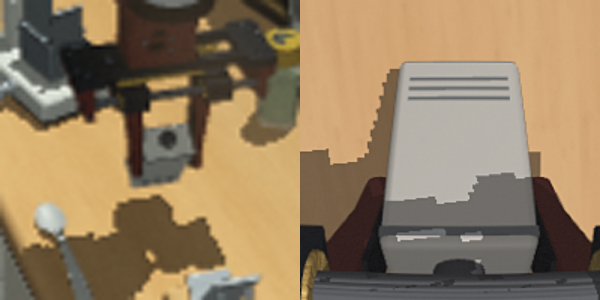

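The wrist crop shows the broad face still leaning: bottom edge at row 161, top edge at row 277. The grip holds it at 5 N, so I try the lightest grip before using the worktop.

{"name": "apply_moves", "arguments": {
  "plan": "0 0 0.03 0;0 0 0.03 0;0 0 0.03 0;0 0 0.03 0;0 0 0.03 0;0 0 0.03 0",
  "force": 3
}}

```text
t: 12.37
tool_pos: [0.4634, -0.1251, 0.2309]
eef_rot: [0.742, 0.67, 0.0, 0.0]
wrist_force: [0.1, 0.3, -2.0]
finger_gap: 0.524
gripper_force: 3.0
```

```bash
cat >> h.py <<'E'
def lean(d,x,y,zg,L,yaw,show=True):
    """fit lean of a cartridge held at height zg, distance L up its axis, from the grey face's bottom edge row (wrist)"""
    im=cv2.cvtColor(d["pixels"],cv2.COLOR_RGB2HSV); out=[]
    for c in range(265,300,5):
        s=im[60:300,c,1].astype(int); g=np.where((s<70)&(im[60:300,c,2]>70))[0]
        if len(g): out.append(60+g.min())
    row=np.median(out); R=Rot.from_euler('z',yaw)
    def prow(a): # bottom end, -x (upper/+y) edge
        Y=L*np.sin(a)+.015*np.cos(a); Z=zg-L*np.cos(a)+.015*np.sin(a)
        return proj(d,np.array([x,y,0])+R.apply([0,Y,0])+[0,0,Z])[1]
    a=np.linspace(-.3,.9,241); r=np.array([prow(t) for t in a]); print("row",row,"lean",a[np.argmin(abs(r-row))],out)
E
python3 - <<'E'
from h import *
lean(load("wrist7"),.4637,-.1254,.0842,.064,np.radians(-5.9))
W=snap("wrist","8"); go(); lean(W,.4637,-.1254,.0692,.064,np.radians(-5.9))
E
```

```text
row 161.0 lean 0.575 [np.int64(161), np.int64(161), np.int64(161), np.int64(161), np.int64(161), np.int64(161), np.int64(161)]
now [ 0.4633 -0.1251  0.2307] yaw 84.1 j6 -0.23 gap 0.526 F [ 0.2  0.4 -1.4] t 12.42
row 161.0 lean 0.595 [np.int64(161), np.int64(161), np.int64(161), np.int64(161), np.int64(161), np.int64(161), np.int64(161)]
```

{"name": "apply_moves", "arguments": {
  "plan": "0 0 0.01 0;0 0 0.015 0;0.007 0 0.012 0;0.015 0 0.01 0;0.023 0 0.008 0;0.031 0 0.007 0;0.039 0 0.006 0;0.047 0 0.006 0;0.055 0 0.006 0;0.063 0 0.007 0;0.071 0 0.008 0;0.077 0 0.009 0",
  "force": 4
}}

```text
t: 13.42
tool_pos: [0.4672, -0.0862, 0.2255]
eef_rot: [0.742, 0.67, 0.0, -0.0]
wrist_force: [0.6, 0.9, -1.6]
finger_gap: 0.526
gripper_force: 4.0
```

```bash
python3 - <<'E'
from h import *
from rig import status
W=snap("wrist","9"); go(); p=status.get_state()["tool_pos"]; lean(W,p[0],p[1],p[2]-.163,.064,np.radians(-5.9))
E
```

```text
now [ 0.4672 -0.086   0.2254] yaw 84.1 j6 -0.15 gap 0.527 F [-0.2  1.1 -0.9] t 13.47
row 161.0 lean 0.575 [np.int64(161), np.int64(161), np.int64(161), np.int64(161), np.int64(161), np.int64(161), np.int64(161)]
```

Table friction is too weak to turn it. I'll push the bottom edge sideways against the fixed dock plinth instead, which turns it upright between the pads, then carry it back midway.

```bash
python3 -c "
from h import *
go((.4692,.0076,.229,102.9),(.459,.052,.232,102.9))"
```

```text
now [ 0.4672 -0.086   0.2254] yaw 84.1 j6 -0.15 gap 0.527 F [-0.2  1.1 -0.9] t 13.47
[ 0.187 -0.015 -0.007] -0.0521 rows>= 2.6
[ 0.273 -0.044 -0.013] -0.0521 rows>= 3.3
```

{"name": "apply_moves", "arguments": {
  "plan": "0 0 -0.02 -0.01;0.04 0 -0.02 -0.025;0.08 -0.005 -0.01 -0.04;0.12 -0.01 -0.008 -0.052;0.16 -0.014 -0.007 -0.052;0.187 -0.015 -0.007 -0.052;0.187 -0.015 -0.007 -0.052;0.187 -0.015 -0.007 -0.052",
  "force": 6
}}

```text
t: 14.13
tool_pos: [0.4693, 0.0073, 0.2291]
eef_rot: [0.623, 0.782, -0.0, 0.0]
wrist_force: [0.7, -0.5, -0.8]
finger_gap: 0.517
gripper_force: 6.0
```

{"name": "apply_moves", "arguments": {
  "plan": "0.01 0 0 0;0.02 0 0 0;0.03 0 0 0;0.038 0 0 0;0.046 0 0 0;0.054 0 -0.001 0;0.062 0 -0.002 0;0.07 0 -0.003 0;0.077 0 -0.004 0;0.083 0 -0.005 0;0.088 0 -0.006 0;0.088 0 -0.006 0"
}}

```text
t: 15.13
tool_pos: [0.4594, 0.0505, 0.2322]
eef_rot: [0.623, 0.782, 0.0, -0.0]
wrist_force: [-0.4, -1.1, -0.4]
finger_gap: 0.523
gripper_force: 6.0
```

```bash
python3 - <<'E'
from h import *
from rig import status
W=snap("wrist","10"); go(); p=status.get_state()["tool_pos"]; lean(W,p[0],p[1],p[2]-.163,.064,np.radians(12.9))
E
```

```text
now [0.4594 0.0504 0.2321] yaw 102.9 j6 -0.19 gap 0.525 F [ 0.7  0.  -0.8] t 15.18
row 71.0 lean 0.9 [np.int64(71), np.int64(71), np.int64(71), np.int64(71), np.int64(71), np.int64(70), np.int64(70)]
```

{"name": "apply_moves", "arguments": {
  "plan": "-0.05 0 -0.01 0.01;-0.1 0 -0.01 0.02;-0.17 0 -0.01 0.035;-0.24 0 -0.01 0.05;-0.28 0 -0.01 0.053;-0.28 0 -0.01 0.053;-0.28 0 -0.01 0.053"
}}

```text
t: 15.77
tool_pos: [0.4905, -0.0873, 0.2366]
eef_rot: [0.745, 0.667, 0.0, -0.001]
wrist_force: [0.5, -0.1, -2.1]
finger_gap: 0.519
gripper_force: 6.0
```

```bash
python3 - <<'E'
from h import *
from rig import status
W=snap("wrist","11"); S=snap("side","11"); go(); p=status.get_state()["tool_pos"]; lean(W,p[0],p[1],p[2]-.163,.064,np.radians(-5.9))
u,v=proj(S,[p[0],p[1],.06]).astype(int)
cv2.imwrite("pics/c11.png",np.hstack([cv2.resize(cv2.imread("pics/side11.png")[v-40:v+40,u-40:u+40],(400,400),interpolation=cv2.INTER_CUBIC),cv2.resize(cv2.imread("pics/wrist11.png")[100:320,170:390],(400,400))]))
E
```

```text
now [ 0.4904 -0.0859  0.2368] yaw 83.8 j6 -0.13 gap 0.522 F [-0.3  0.3 -1.6] t 15.87
row 211.0 lean -0.06 [np.int64(211), np.int64(211), np.int64(211), np.int64(212), np.int64(211), np.int64(211), np.int64(211)]
```

The pivot worked: the lean is now about 0. I set it down, checking the contact force before letting go.

{"name": "apply_moves", "arguments": {
  "plan": "0 0 0.005 0;0 0 0.01 0;0 0 0.015 0;0 0 0.018 0;0 0 0.02 0;0 0 0.021 0;0 0 0.021 0"
}}

```text
t: 16.45
tool_pos: [0.4906, -0.0865, 0.2264]
eef_rot: [0.745, 0.668, -0.0, -0.0]
wrist_force: [-0.5, 0.8, -1.9]
finger_gap: 0.523
gripper_force: 6.0
```

```bash
python3 -c "
from h import *
go()"
```

```text
now [ 0.4906 -0.0865  0.2264] yaw 83.8 j6 -0.13 gap 0.523 F [-0.5  0.8 -1.9] t 16.45
```

{"name": "apply_moves", "arguments": {
  "plan": "0 0 0.002 0;0 0 0.004 0;0 0 0.004 0;0 0 0.004 0"
}}

```text
t: 16.78
tool_pos: [0.4907, -0.0865, 0.2256]
eef_rot: [0.745, 0.667, 0.0, 0.0]
wrist_force: [-2.3, 1.6, 5.2]
finger_gap: 0.524
gripper_force: 6.0
```

{"name": "apply_moves", "arguments": {
  "plan": "0 0 0.002 0;0 0 0.004 0;0 0 0.004 0;0 0 0.004 0"
}}

```text
t: 17.12
tool_pos: [0.4907, -0.0865, 0.2238]
eef_rot: [0.745, 0.668, 0.0, 0.0]
wrist_force: [-2.7, 1.8, 6.3]
finger_gap: 0.522
gripper_force: 6.0
```

Contact, at about 6 N upward. I open, rise clear and look.

{"name": "apply_moves", "arguments": {
  "plan": "0 0 0 0;0 0 0 0;0 0 0 0;0 0 0 0;0 0 0 0;0 0 0 0",
  "hand": 0
}}

```text
t: 17.62
tool_pos: [0.4906, -0.0866, 0.2224]
eef_rot: [0.745, 0.668, -0.0, -0.0]
wrist_force: [0.2, -0.3, 0.2]
finger_gap: 0.94
gripper_force: 0.0
```

{"name": "apply_moves", "arguments": {
  "plan": "0 0 -0.05 0;0 0 -0.12 0;0 0 -0.2 0;-0.05 0 -0.24 0;-0.1 0 -0.24 0;-0.1 0 -0.24 0;-0.1 0 -0.24 0;-0.1 0 -0.24 0"
}}

```text
t: 18.28
tool_pos: [0.4851, -0.1361, 0.3418]
eef_rot: [0.745, 0.667, -0.0, -0.001]
wrist_force: [-0.5, 0.3, 0.9]
finger_gap: 1.003
gripper_force: 0.0
```

```bash
python3 - <<'E'
from h import *
from rig import status
W=snap("wrist","12"); S=snap("side","12"); T=snap("top","12"); go()
for d in (W,S,T): print(proj(d,[[.49,-.087,.086],[.49,-.087,0]]))
u,v=proj(S,[.49,-.087,.04]).astype(int);i,j=proj(T,[.49,-.087,.04]).astype(int)
rs=lambda im,k:cv2.resize(im,k,interpolation=cv2.INTER_CUBIC)
cv2.imwrite("pics/c12.png",np.hstack([rs(cv2.imread("pics/wrist12.png")[80:280,180:380],(400,400)),rs(cv2.imread("pics/side12.png")[v-25:v+25,u-25:u+25],(400,400))]))
E
```

```text
now [ 0.4852 -0.1356  0.3418] yaw 83.8 j6 -0.23 gap 0.997 F [-0.1  0.3  0.6] t 18.43
[[287.39439215 151.4803814 ]
 [286.94767317 143.91113898]]
[[287.48994631 224.10637923]
 [286.62270992 244.06965461]]
[[322.15223697 216.92041463]
 [320.28388023 226.08808267]]
```

View pics/c12.png

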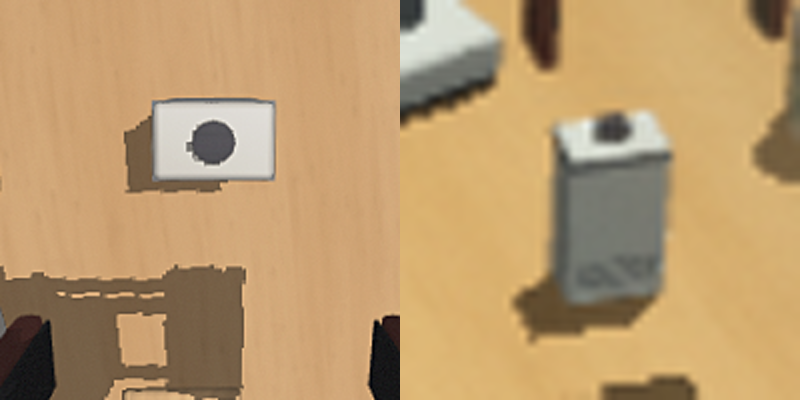

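It stands upright with the nipple up, top-face centre at wrist px (286.7,150.2). Now I locate it and regrip across the broad faces.

```bash
python3 - <<'E'
from h import *
W=load("wrist12")
c=atz(W,(286.7,150.2),.08); print(c, atz(W,(286.5,150.5),.086))
q=[atz(W,(180+u/2,80+v/2),.08) for u,v in [(152,101),(274,100),(275,180),(152,181)]]; e=q[1]-q[0]+q[2]-q[3]; print(np.degrees(np.arctan2(e[1],e[0])),[np.linalg.norm(q[i]-q[i-1]) for i in range(4)])
go((c[0],c[1],.342,173.8),(c[0],c[1],.223,173.8))
E
```

```text
[ 0.48956512 -0.0865172   0.08      ] [ 0.48943389 -0.08621864  0.086     ]
-5.731090704570154 [np.float64(0.030057089687849127), np.float64(0.04502866235477713), np.float64(0.030062056024682378), np.float64(0.046212957015127454)]
now [ 0.4852 -0.1356  0.3418] yaw 83.8 j6 -0.23 gap 0.997 F [-0.1  0.3  0.6] t 18.43
[ 0.098 -0.002 -0.   ] -0.25 rows>= 12.6
[ 0.098 -0.002  0.238] -0.25 rows>= 12.6
```

{"name": "apply_moves", "arguments": {
  "plan": "0.098 -0.002 0 -0.25;0.098 -0.002 0 -0.25;0.098 -0.002 0 -0.25;0.098 -0.002 0 -0.25;0.098 -0.002 0 -0.25;0.098 -0.002 0 -0.25;0.098 -0.002 0 -0.25;0.098 -0.002 0 -0.25;0.098 -0.002 0 -0.25;0.098 -0.002 0 -0.25;0.098 -0.002 0 -0.25;0.098 -0.002 0 -0.25"
}}

```text
t: 19.43
tool_pos: [0.4895, -0.0867, 0.3421]
eef_rot: [0.086, 0.996, 0.0, -0.0]
wrist_force: [-1.0, -0.2, -0.4]
finger_gap: 1.001
gripper_force: 0.0
```

{"name": "apply_moves", "arguments": {
  "plan": "0 0 0 -0.01;0 0 0 -0.013;0 0 0 -0.013"
}}

```text
t: 19.68
tool_pos: [0.4895, -0.0869, 0.3422]
eef_rot: [0.049, 0.999, 0.0, -0.0]
wrist_force: [0.4, -0.1, -0.1]
finger_gap: 0.999
gripper_force: 0.0
```

```bash
python3 - <<'E'
from h import *
go((.4896,-.0865,.223,174.2))
E
```

```text
now [ 0.4895 -0.0869  0.3422] yaw 174.4 j6 -1.72 gap 0.999 F [ 0.4 -0.1 -0.1] t 19.68
[-0.     0.001  0.238] 0.0005 rows>= 2.9
```

{"name": "apply_moves", "arguments": {
  "plan": "0 0.001 0.07 0;0 0.001 0.14 0;0 0.001 0.2 0;0 0.001 0.238 0;0 0.001 0.238 0;0 0.001 0.238 0"
}}

```text
t: 20.18
tool_pos: [0.4892, -0.0867, 0.2228]
eef_rot: [0.05, 0.999, 0.0, -0.001]
wrist_force: [0.4, -0.6, 0.2]
finger_gap: 1.0
gripper_force: 0.0
```

{"name": "apply_moves", "arguments": {
  "plan": "0 0 0 0;0 0 0 0;0 0 0 0;0 0 0 0;0 0 0 0;0 0 0 0;0 0 0 0;0 0 0 0;0 0 0 0",
  "hand": 1,
  "force": 20
}}

```text
t: 20.93
tool_pos: [0.4895, -0.0869, 0.2236]
eef_rot: [0.049, 0.999, 0.0, -0.0]
wrist_force: [0.4, 0.6, 0.1]
finger_gap: 0.355
gripper_force: 0.3
```

```bash
python3 - <<'E'
from h import *
go()
W=load("wrist4"); im=W["pixels"][:,:,::-1]
u,v=proj(W,[.4424,.1246,.08]).astype(int); print(u,v)
for p in [(0,0,.111),(0,0,.077),(0,.062,.122),(0,-.06,.03)]: print(p,proj(W,np.array([.4424,.1246,0])+Rot.from_euler('z',12.88,degrees=True).apply(p)))
cv2.imwrite("pics/c4b.png",cv2.resize(im[v-50:v+50,u-75:u+58],None,fx=6,fy=6,interpolation=cv2.INTER_CUBIC)); print("origin",u-75,v-50)
E
```

```text
now [ 0.4895 -0.0869  0.2236] yaw 174.4 j6 -1.72 gap 0.355 F [0.4 0.6 0.1] t 20.93
288 181
(0, 0, 0.111) [288.40157069 186.3930612 ]
(0, 0, 0.077) [288.08035142 181.01384291]
(0, 0.062, 0.122) [231.31799609 188.85005579]
(0, -0.06, 0.03) [331.78808852 174.91967627]
origin 213 131
```

View pics/c4b.png

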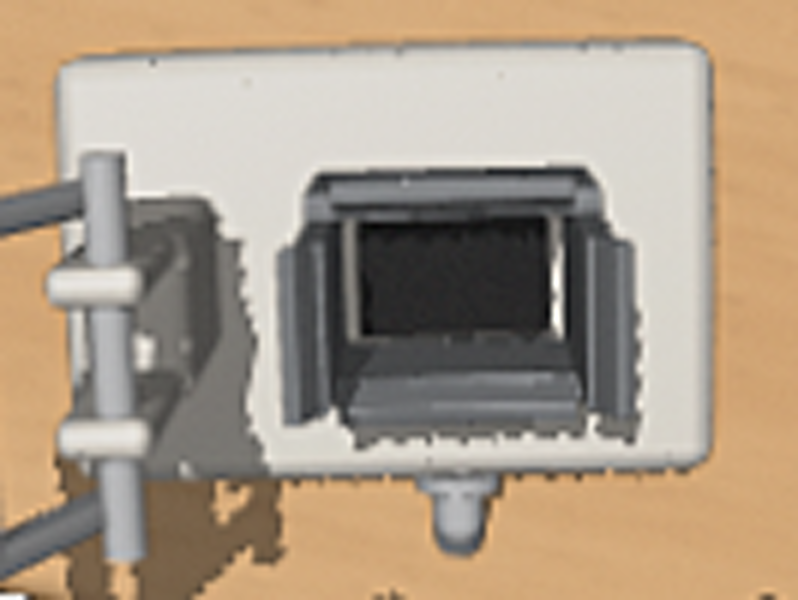

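The grip is closing on 30 mm, with the gap at 31 mm. The crop shows the cradle: guide tops midway at (456,335), wall tops midway at (455,302), plinth corners near (714,42), (712,468) and (62,60). I refine the dock pose with these points.

```bash
python3 - <<'E'
from h import *
W=load("wrist4");T=load("top0");W2=load("wrist2")
c=lambda u,v:(213+(u-2.5)/6,131+(v-2.5)/6)
b=(0,-.068,.127)
obs=[(W,c(456.5,335),(0,0,.111),2),(W,c(456,302),(0,0,.077),2),(W,c(714,42),(.05,-.06,.03),1),(W,c(712,468),(-.05,-.06,.03),1),(W,c(62,60),(.05,.09,.03),1),(W2,(288.5,163),b,1),(T,(280.2,223.5),b,1)]
def f(q): 
    R=Rot.from_euler('z',q[2]); return np.concatenate([w*(proj(d,[q[0],q[1],0]+R.apply(np.array(m)))-p) for d,p,m,w in obs])
r=least_squares(f,[.4424,.1246,.2248],loss="soft_l1"); q=r.x;print(q,np.degrees(q[2]),np.round(f(q).reshape(-1,2),1))
E
```

```text
[0.4424732  0.1239958  0.23554196] 13.495560314151705 [[ 0.6  0.1]
 [-0.   0.3]
 [ 0.9  0.2]
 [ 0.4  1.4]
 [-2.2 -0.6]
 [-0.8 -0.9]
 [-0.7  0.2]]
```

{"name": "apply_moves", "arguments": {
  "plan": "0 0 0 0;0 0 0 0;0 0 0 0;0 0 0 0"
}}

```text
t: 21.27
tool_pos: [0.4895, -0.0869, 0.2235]
eef_rot: [0.049, 0.999, 0.0, -0.0]
wrist_force: [0.2, 0.7, -0.5]
finger_gap: 0.339
gripper_force: 20.0
```

{"name": "apply_moves", "arguments": {
  "plan": "0 0 -0.02 0;0 0 -0.06 0;0 0 -0.12 0;0 0 -0.18 0;0 0 -0.22 0;0 0 -0.24 0;0 0 -0.24 0;0 0 -0.24 0"
}}

```text
t: 21.93
tool_pos: [0.4895, -0.087, 0.3433]
eef_rot: [0.049, 0.999, -0.0, 0.0]
wrist_force: [-1.1, -0.1, -1.1]
finger_gap: 0.34
gripper_force: 20.0
```

```bash
python3 - <<'E'
from h import *
go((.4424,.1242,.343,102.9))
E
```

```text
now [ 0.4895 -0.087   0.3433] yaw 174.4 j6 -1.72 gap 0.34 F [-1.1 -0.1 -1.1] t 21.93
[0.135 0.411 0.001] 0.1985 rows>= 10.0
```

{"name": "apply_moves", "arguments": {
  "plan": "0.01 0.03 -0.03 0.02;0.03 0.08 -0.03 0.04;0.05 0.15 -0.03 0.06;0.07 0.22 -0.03 0.08;0.09 0.28 -0.03 0.1;0.11 0.34 -0.03 0.12;0.125 0.38 -0.03 0.14;0.135 0.411 -0.03 0.16;0.135 0.411 -0.03 0.18;0.135 0.411 -0.03 0.1975;0.135 0.411 -0.03 0.1975;0.135 0.411 -0.03 0.1975"
}}

```text
t: 22.93
tool_pos: [0.4423, 0.1243, 0.3561]
eef_rot: [0.621, 0.784, -0.002, -0.001]
wrist_force: [-0.8, 0.3, -1.4]
finger_gap: 0.338
gripper_force: 20.0
```

```bash
python3 - <<'E'
from h import *
W=snap("wrist","13");T=snap("top","13")
go((.4424,.1242,.28,103.2))
E
```

```text
now [0.4424 0.1242 0.3568] yaw 103.4 j6 -0.03 gap 0.344 F [ 0.1 -0.3 -0.9] t 23.03
[0.    0.    0.154] 0.0005 rows>= 1.8
```

{"name": "apply_moves", "arguments": {
  "plan": "0 0 0.03 0;0 0 0.05 0;0 0 0.065 0;0 0 0.08 0;0 0 0.09 0;0 0 0.1 0;0 0 0.1 0"
}}

```text
t: 23.62
tool_pos: [0.4417, 0.125, 0.3113]
eef_rot: [0.62, 0.785, 0.001, -0.001]
wrist_force: [-8.8, 4.5, 15.1]
finger_gap: 0.343
gripper_force: 20.0
```

{"name": "apply_moves", "arguments": {
  "plan": "0 0 0.01 0;0 0 0.018 0;0 0 0.026 0;0 0 0.034 0;0 0 0.04 0;0 0 0.04 0"
}}

```text
t: 24.12
tool_pos: [0.4417, 0.125, 0.2916]
eef_rot: [0.62, 0.785, 0.001, -0.001]
wrist_force: [-9.0, 4.1, 16.2]
finger_gap: 0.344
gripper_force: 20.0
```

```bash
python3 -c "
from h import *
go((.4424,.1242,.2705,103.2))"
```

```text
now [0.4417 0.125  0.2916] yaw 103.4 j6 -0.03 gap 0.344 F [-9.   4.1 16.2] t 24.12
[-0.002  0.001  0.042] 0.0005 rows>= 0.5
```

```bash
python3 - <<'E'
from h import *
from rig import status
s=status.get_state(); p=s["tool_pos"]; R=Rot.from_quat(s["eef_rot"])
B=load("wrist13"); A=snap("wrist","14"); T=snap("top","14"); S=snap("side","14")
for sl in (0,.01,.02,.03):
    tz=.163-(.0194+sl) # top face in tool z
    P=lambda x,y,z: np.round(proj(A,p+R.apply([x,y,z])))
    print(sl,"top near edge",P(.023,0,tz),"far",P(-.023,0,tz),"nip",P(0,0,tz-.006),"bottom near",P(.023,0,tz+.08))
for d in (B,A):
    for c in (270,286,300): print(c,[int(x) for x in d["pixels"][150:330:4,c].mean(1)])
E
```

```text
0 top near edge [290. 242.] far [289. 334.] nip [290. 299.] bottom near [288. 197.]
0.01 top near edge [290. 252.] far [290. 347.] nip [290. 312.] bottom near [288. 201.]
0.02 top near edge [291. 263.] far [290. 362.] nip [291. 327.] bottom near [289. 205.]
0.03 top near edge [291. 276.] far [290. 378.] nip [291. 343.] bottom near [289. 210.]
270 [129, 235, 235, 235, 178, 73, 70, 146, 108, 117, 61, 52, 53, 107, 114, 114, 103, 104, 104, 103, 105, 103, 104, 72, 119, 136, 139, 139, 140, 140, 140, 138, 139, 138, 143, 32, 53, 57, 56, 61, 66, 97, 98, 119, 116]
286 [238, 236, 236, 236, 130, 72, 67, 151, 101, 110, 50, 51, 30, 107, 116, 114, 102, 104, 102, 105, 105, 104, 104, 63, 124, 136, 140, 138, 138, 140, 138, 139, 142, 44, 60, 61, 59, 60, 56, 59, 68, 98, 96, 119, 117]
300 [238, 237, 237, 237, 90, 74, 74, 152, 94, 102, 31, 29, 32, 107, 115, 116, 102, 103, 101, 104, 101, 104, 103, 64, 123, 136, 139, 138, 139, 138, 138, 139, 138, 140, 116, 41, 57, 58, 55, 59, 66, 89, 97, 119, 116]
270 [178, 101, 168, 231, 230, 230, 230, 228, 68, 68, 92, 186, 227, 227, 227, 228, 227, 227, 227, 227, 127, 138, 63, 95, 95, 96, 95, 95, 96, 99, 47, 141, 138, 140, 139, 139, 140, 139, 123, 58, 62, 91, 93, 116, 111]
286 [176, 103, 241, 231, 231, 231, 231, 230, 69, 69, 78, 186, 228, 228, 228, 228, 228, 228, 229, 240, 122, 96, 97, 98, 96, 98, 100, 101, 101, 96, 62, 61, 75, 138, 139, 140, 139, 141, 130, 55, 65, 96, 94, 117, 112]
300 [176, 99, 234, 233, 233, 232, 232, 214, 70, 70, 67, 188, 228, 228, 228, 228, 229, 229, 229, 230, 230, 238, 86, 98, 99, 99, 102, 53, 58, 60, 55, 148, 138, 139, 139, 141, 138, 139, 124, 58, 64, 92, 94, 116, 112]
```

The wrist rows show the cartridge slid about 25 mm up in the fingers, so its bottom is caught at about z 0.093 inside the guide flare. The side forces say to move toward dock −x/+y. I relieve the load, loosen the grip and shift.

{"name": "apply_moves", "arguments": {
  "plan": "0 0 -0.006 0;0 0 -0.01 0;0.003 -0.002 -0.01 0;0.003 -0.002 -0.01 0;0.003 -0.002 -0.01 0"
}}

```text
t: 24.68
tool_pos: [0.4411, 0.1253, 0.2928]
eef_rot: [0.621, 0.784, -0.001, -0.0]
wrist_force: [-0.2, 0.0, -0.7]
finger_gap: 0.338
gripper_force: 20.0
```

```bash
python3 - <<'E'
from h import *
from rig import status
go(); s=status.get_state(); print(Rot.from_euler('z',-13.2,degrees=True).apply(s["wrist_force"]),s["moment"])
E
```

```text
now [0.4411 0.1253 0.2928] yaw 103.3 j6 -0.03 gap 0.338 F [-0.2  0.  -0.7] t 24.68
[-0.1812095   0.06196502 -0.6564478 ] [-0.05023899 -0.06150053  0.01108346]
```

{"name": "apply_moves", "arguments": {
  "plan": "0 0 0.003 0;0 0 0.006 0;0 0 0.008 0;0 0 0.008 0"
}}

```text
t: 25.02
tool_pos: [0.4412, 0.1254, 0.2919]
eef_rot: [0.621, 0.784, 0.001, 0.001]
wrist_force: [-4.7, -0.1, 11.3]
finger_gap: 0.343
gripper_force: 20.0
```

```bash
python3 - <<'E'
from h import *
from rig import status
go(); s=status.get_state(); print(Rot.from_euler('z',-13.2,degrees=True).apply(s["wrist_force"]),s["moment"])
A=snap("wrist","15")
for c in (270,286,300): print(c,[int(x) for x in A["pixels"][230:290:3,c].mean(1)])
E
```

```text
now [0.4412 0.1254 0.2919] yaw 103.3 j6 -0.03 gap 0.343 F [-4.7 -0.1 11.3] t 25.02
[-4.56849068  0.97868294 11.3184991 ] [-0.30885037  0.69705744 -0.08349984]
270 [124, 133, 145, 83, 95, 96, 93, 95, 94, 95, 96, 96, 97, 74, 133, 140, 140, 139, 139, 139]
286 [120, 96, 94, 96, 97, 96, 100, 98, 99, 100, 101, 100, 97, 58, 65, 63, 76, 140, 139, 139]
300 [230, 232, 186, 94, 98, 99, 98, 54, 60, 59, 60, 57, 59, 59, 65, 141, 137, 138, 139, 139]
```

{"name": "apply_moves", "arguments": {
  "plan": "0 0 -0.008 0;0 -0.005 -0.008 0;0 -0.005 -0.008 0;0 -0.005 0 0;0 -0.005 0.004 0;0 -0.005 0.008 0;0 -0.005 0.008 0"
}}

```text
t: 25.65
tool_pos: [0.4384, 0.1251, 0.2892]
eef_rot: [0.621, 0.784, 0.001, 0.0]
wrist_force: [-8.7, 0.2, 20.3]
finger_gap: 0.341
gripper_force: 20.0
```

```bash
python3 - <<'E'
from h import *
from rig import status
go(); s=status.get_state(); print(Rot.from_euler('z',-13.2,degrees=True).apply(s["wrist_force"]),s["moment"])
A=snap("wrist","16")
for c in (270,286,300): print(c,[int(x) for x in A["pixels"][230:290:3,c].mean(1)])
# broad-face view from top camera: where are cartridge top & cradle
E
```

```text
now [0.4384 0.1251 0.2892] yaw 103.3 j6 -0.03 gap 0.341 F [-8.7  0.2 20.3] t 25.65
[-8.40804112  2.15913012 20.25714419] [-0.16371154  1.51895426 -0.12797748]
270 [134, 106, 91, 93, 94, 93, 95, 95, 94, 96, 96, 95, 56, 137, 140, 140, 139, 139, 138, 140]
286 [92, 94, 94, 95, 97, 96, 98, 97, 98, 99, 98, 98, 101, 50, 60, 123, 139, 140, 140, 140]
300 [236, 97, 96, 96, 97, 98, 98, 99, 55, 59, 59, 58, 58, 72, 141, 140, 139, 140, 139, 140]
```

Side force over lift force is about 0.4, and it went down 3.5 mm for 2.8 mm of shift. That means the edge is riding a 45° flare on the +x wall, so I keep moving to −x.

{"name": "apply_moves", "arguments": {
  "plan": "0 0 -0.004 0;0 -0.003 -0.004 0;0 -0.005 -0.004 0;0 -0.005 0.0 0;0 -0.005 0.002 0;0 -0.005 0.002 0"
}}

```text
t: 26.2
tool_pos: [0.4369, 0.1248, 0.2888]
eef_rot: [0.62, 0.784, 0.003, 0.002]
wrist_force: [-2.5, 2.6, 18.5]
finger_gap: 0.344
gripper_force: 20.0
```

```bash
cat > st.py <<'E'
from h import *
from rig import status
import sys
go(); s=status.get_state(); f=s["wrist_force"]; m=s["moment"]; R=Rot.from_euler('z',-13.2,degrees=True)
A=snap("wrist",sys.argv[1]); c=A["pixels"][230:290,264:274].mean((1,2)); i=np.argmax(c>125)
i=np.max(np.where(c[:58]<90)[0]) if (c[:58]<90).any() else -230
z=.199; cx=(-z*f[0]-m[1])/f[2]; cy=(m[0]-z*f[1])/f[2]
sl=np.interp(230+i,[242,252,263,276],[0,10,20,30]); zb=(s["tool_pos"][2]-.163-.0606)*1000+sl
print("F dock",np.round(R.apply(f),1),"contact dock mm",np.round(R.apply([cx,cy,0])[:2]*1000,1),"edge row",230+i,"slip",round(sl,1),"bottom z",round(zb,1),"TCP dock mm",np.round(R.apply(s["tool_pos"]-[.4425,.124,0])[:2]*1000,1))
E
python3 st.py 17
```

```text
now [0.4369 0.1248 0.2888] yaw 103.3 j6 -0.03 gap 0.344 F [-2.5  2.6 18.5] t 26.2
F dock [-1.8  3.1 18.5] contact dock mm [  4.1 -23.5] edge row 243 slip 1.0 bottom z 66.2 TCP dock mm [-5.2  2. ]
```

```bash
python3 - <<'E'
from h import *
for k in (13,14,16,17):
    A=load("wrist",f"wrist{k}.npz")["pixels"].astype(int)
    print(k)
    for r in range(196,312,6): print(r,' '.join("%3d"%A[r,c].mean() for c in range(236,345,6)))
E
```

```text
13
196 134 133 139 141  80  70 150  37  30  33  32  23  54  72 202 237 237 214 193
202 111 133 139 140  79 104 115 106 109 108 108 103  46  65 222 236 237 213 195
208 110 133 140 140  78 114 115 114 114 116 115 115 129  70 219 236 235 208 193
214 110 130 141 139  93 102 102 117 101 107 102 103 118  61 237 235 236 194 194
220 109 129 139 138 100 104 103 103 103 102 102 102 103  59 249 236 236 195 193
226 111 128 141 140 103 105 104 104 104 104 104 103 103  95 249 235 236 183 192
232 110 129 140 144 117 103 105 105 106 104 103 104 103 100 246 234 235 182 194
238 112 110  49 103 104 119 104 105 105 105 103 105 105 103 125  90 238 179 191
244 114  44  38  90 138 134 106 108 108 109 109 110 110 110  85  45  99 182 193
250 187  42  42 131 136 136 137 135 136 136 137 137 137 136 113  45  43 192 192
256  40  41  41 133 140 139 139 138 139 140 139 140 139 139 117  43  45 196 191
262  45  45  44 132 138 139 140 139 138 139 137 139 138 140 108  44  46  41 193
268  45  46  36 129 139 137 138 140 138 139 138 139 139 139 101  44  45  45  58
274  46  46  29 130 139 139 138 139 139 138 139 138 138 1
[... 4611 characters left out ...]
 233  72  93  97  99  97  58  61 144 139 137 121  46  39 230
268  43  46 128 139 138 139  86  58  91 104  99 146 138 139 139 122  41  43  66
274  41  40 130 137 140 138 140 141 122 148 138 139 137 139 139 124  42  44  43
280  41  48 129 139 140 140 140 138 139 139 139 140 140 139 140 125  41  43  43
286  42  45 129 139 140 138 140 140 140 139 140 138 139 140 139 125  46  41  46
292  43  48 131 139 139 138 140 139 139 140 139 139 138 139 140 122  43  42  42
298  44  59 131 142 140 140 140 141 139 139 140 141 140 140 140 121  42  43  64
304  56  56  52  50  50  50  47  48  46  51  47  48  48  51  47  53  54  58  50
310  64  64  65  66  62  52  63  64  65  66  63  48  65  63  66  64  65  65  52
```

```bash
python3 - <<'E'
from h import *
W=load("wrist4");T=load("top0")
c=lambda u,v:(213+(u-2.5)/6,131+(v-2.5)/6)
R=Rot.from_euler('z',-13.2,degrees=True)
def D(p,z): return np.round(R.apply(atz(W,p,z)-[.4425,.124,z])[:2]*1000,1)
for n,uv,z in [("seat -x edge",(455,340),.046),("seat -x edge30",(455,340),.03),("-x flare low",(455,375),.07),("-x flare top",(455,405),.077),("-x outer",(455,425),.077),("+x rim in",(455,215),.07),("+x strip",(455,205),.077),("+x strip2",(455,180),.077),("+x outer",(455,172),.077),
 ("+y g in",(330,330),.1),("+y g in top",(305,330),.111),("+y g out",(280,330),.111),("-y g in",(588,330),.1),("-y g mid",(605,330),.111),("-y out",(633,330),.111),("seat +y",(345,280),.046),("seat -y",(562,280),.046),("spout",(460,470),.03)]: print(n,D(c(*uv),z))
s=load("wrist","wrist13.npz")
print(atz(T,(235,178),0),atz(T,(220,178),0))
E
```

```text
seat -x edge [-13.8  -0. ]
seat -x edge30 [-17.   -0.2]
-x flare low [-16.4   0.3]
-x flare top [-21.2   0.4]
-x outer [-25.4   0.4]
+x rim in [16.9 -0. ]
+x strip [19.9  0. ]
+x strip2 [24.9 -0. ]
+x outer [26.5 -0. ]
+y g in [-0.9 24.3]
+y g in top [ 1.3 28.3]
+y g out [ 1.4 32.9]
-y g in [ -1.4 -24.9]
-y g mid [  0.7 -27.2]
-y out [  0.7 -32.4]
seat +y [-0.2 23.8]
seat -y [ -0.7 -23.4]
spout [-47.5  -1.1]
[ 7.03131189e-01  2.15638200e-01 -2.22044605e-16] [0.70669109 0.2721877  0.        ]
```

Vision puts the cradle centre within 1 mm of my estimate. The nipple pixels show that the cartridge pivoted between the pads, its top toward dock +y, when its lower edge caught the −y guide flare. I lift partly and push it back upright against that fixed guide.

{"name": "apply_moves", "arguments": {
  "plan": "0 0.002 -0.01 0;0 0.004 -0.02 0;0 0.006 -0.03 0;0 0.006 -0.04 0;-0.004 0.006 -0.04 0;-0.008 0.006 -0.04 0;-0.012 0.006 -0.04 0;-0.016 0.006 -0.04 0;-0.018 0.006 -0.04 0;-0.018 0.006 -0.04 0",
  "force": 10
}}

```text
t: 27.08
tool_pos: [0.4413, 0.1159, 0.3043]
eef_rot: [0.621, 0.784, -0.0, -0.0]
wrist_force: [0.3, -0.5, -0.9]
finger_gap: 0.34
gripper_force: 10.0
```

```bash
cat > st.py <<'E'
from h import *
from rig import status
import sys
go(); s=status.get_state(); f=s["wrist_force"]; m=s["moment"]; R=Rot.from_euler('z',-13.2,degrees=True)
A=snap("wrist",sys.argv[1])["pixels"].astype(int)
print("F dock",np.round(R.apply(f),1),"M dock",np.round(R.apply(m),2),"TCP dock mm",np.round(R.apply(s["tool_pos"]-[.4425,.124,0])[:2]*1000,1))
for r in range(160,304,8): print(r,' '.join("%3d"%A[r,c].mean() for c in range(242,340,8)))
E
python3 st.py 18
```

```text
now [0.4413 0.1159 0.3043] yaw 103.3 j6 -0.05 gap 0.34 F [ 0.3 -0.5 -0.9] t 27.08
F dock [ 0.1 -0.6 -0.9] M dock [-0.08 -0.13  0.01] TCP dock mm [-3.  -7.6]
160 227 226 226 227 227 228 228 229 230 230 231 231 232
168 227 176 122  67  67  67  65  67  67  67 109 230 231
176 131 132 139  58  65  56  63  59  56  62 152 230 231
184 130 131  79  69  67  59 102 101  99  97  97 124 230
192 131 176 197 198 197 199 201 200 202 200 193 131 230
200 132 206 220 221 221 222 222 222 223 223 216 136 229
208 131 208 222 221 222 222 223 224 224 224 218 107 228
216 134 209 221 222 223 223 224 224 225 226 219 105 228
224 134 212 222 224 236 225 224 224 224 226 219 136 228
232 132 214 223 132  91  90  92  87 226 226 218 164 226
240  23 216 226  83  90  91  90  91  81 227 223  13 226
248  50 218 161  90  91  93  94  91  95 133 127  39 225
256  47 220 137  88  93  93  95  95  55 133 128  38 232
264  49 132 131 115  94  93  94  95 143 134 129  39  40
272  45 133 134 134 143  46  41 138 136 135 131  36  43
280  47 133 137 136 136 135 136 135 134 135 130  37  43
288  43 135 136 135 135 134 135 137 134 135 130  38  43
296  49 135 135 135 136 135 135 137 136 137 132  30  42
```

```bash
cat > pose.py <<'E'
from h import *
# fit tilt phi (top toward tool +x), position of top-face centre (tool x,z) from nipple and near-edge corners
def fit(d,p,q,nip,cl,cr):
    R=Rot.from_quat(q)
    def pts(v):
        X,Y,Z,ph=v; a=np.array([np.sin(ph),0,-np.cos(ph)]); e=np.array([np.cos(ph),0,np.sin(ph)]); c=np.array([X,Y,Z])
        P=[c+.006*a, c+.023*e-[0,.015,0], c+.023*e+[0,.015,0]]
        return proj(d,p+R.apply(P))
    o=np.array([nip,cl,cr])
    r=least_squares(lambda v:(pts(v)-o).ravel(),[0,0,.14,.2]); X,Y,Z,ph=r.x
    print("top centre tool mm",np.round(r.x[:3]*1000,1),"tilt deg",round(np.degrees(ph),1),"res",np.round(r.fun,1))
    a=np.array([np.sin(ph),-np.cos(ph)]);b=np.array([X,Z])-.08*a; print("bottom centre tool x,z mm",np.round(b*1000,1),"axis at pads: L",round(80-(.163-Z)/np.cos(ph)*1000,1),"x",round((X-(.163-Z)*np.tan(ph))*1000,1),"bottom z world",round(p[2]*1000-b[1]*1000,1))
E
python3 - <<'E'
from pose import *
from rig import status
s=status.get_state();
for k in (13,18):
    d=load("wrist",f"wrist{k}.npz")
    if k==13: fit(d,np.array([.4424,.1242,.3568]),s["eef_rot"],(287,295),(255,244),(318,246))
    else: fit(d,s["tool_pos"],s["eef_rot"],(285.5,251),(247,190),(325,188))
E
```

```text
top centre tool mm [ -8.8  -1.9 160.9] tilt deg 9.7 res [-0.4  0.   0.2  1.   0.2 -1. ]
bottom centre tool x,z mm [-22.3 239.7] axis at pads: L 77.9 x -9.2 bottom z world 117.1
top centre tool mm [ 22.3  -1.8 141.5] tilt deg 1.9 res [ 0.3 -0.  -0.2 -1.  -0.2  1. ]
bottom centre tool x,z mm [ 19.6 221.5] axis at pads: L 58.5 x 21.6 bottom z world 83.0
```

{"name": "apply_moves", "arguments": {
  "plan": "0 0 -0.03 0;0 0 -0.07 0;0 0 -0.11 0;0 0 -0.13 0;0 0 -0.13 0;0 0 -0.13 0",
  "force": 20
}}

```text
t: 27.63
tool_pos: [0.4414, 0.1162, 0.3695]
eef_rot: [0.621, 0.784, 0.0, 0.0]
wrist_force: [0.5, -0.3, -1.7]
finger_gap: 0.345
gripper_force: 20.0
```

```bash
python3 st.py 19; python3 - <<'E'
from h import *
from rig import status
s=status.get_state(); p=s["tool_pos"]; R=Rot.from_quat(s["eef_rot"])
S=snap("side","19")
for n,o in dict(pad=(0,0,.163),tipL=(0,-.015,.182),top=(0,0,.1436),bot=(0,0,.2236),b1=(.023,.015,.2236),b2=(-.023,-.015,.2236),b3=(-.023,.015,.2236)).items(): print(n,np.round(proj(S,p+R.apply(o)),1))
u,v=proj(S,p+R.apply([0,0,.18])).astype(int)
P=S["pixels"].astype(int); H=cv2.cvtColor(S["pixels"],cv2.COLOR_RGB2HSV)
print("cols",u-22,"..")
for r in range(v-26,v+30,2): print(r,' '.join("%3d%s"%(P[r,c].mean(),'*' if H[r,c,1]<50 else ' ') for c in range(u-22,u+24,2)))
E
```

```text
now [0.4414 0.1162 0.3695] yaw 103.3 j6 -0.05 gap 0.345 F [ 0.5 -0.3 -1.7] t 27.63
F dock [ 0.4 -0.4 -1.7] M dock [-0.02 -0.07  0.05] TCP dock mm [-2.9 -7.3]
160 185 230 114  58  67  69  67  69  70  83 233 234 184
168 185 129 136  67 121 117 115 111 111  56 233 233 182
176 174 183 135 116 140  46  47  45 112  78 234 233 176
184 116 169 135 115 139  49  43  42 109  78 233 232 180
192 111 181 202 202 202 205 206 206 205 207 196 232 175
200 106 209 223 223 224 224 225 226 225 226 220 231 169
208  99 211 223 224 225 225 225 226 227 227 222 231 169
216 100 213 224 225 225 226 227 226 227 227 221 231 171
224  96 214 224 228 239 135 227 227 228 228 221 231 181
232 105 217 226 234  91  91  93  89 228 229 222 230 188
240  26 219 238  87  92  94  92  93  80 230 225  20 185
248  52 220 167  89  90  95  96  94  98 134 131  40 186
256  46 223 141  89  94  95  97  96  55 137 131  41 189
264  47 134 132 177  97  96  98  97 146 137 131  39  40
272  44 135 138 137 145  48  38 142 138 138 133  37  42
280  49 137 138 138 138 136 138 138 136 136 133  40  42
288  42 136 138 138 137 139 138 138 137 140 13
[... 2832 characters left out ...]
  168  167  167  128  114* 107*  75*  56*  57*  56* 154  165  164  163  160  160  159  163  162   95   95 
194 167  166  167  168  169  130  106* 108*  69*  56*  57*  57* 153  162  157  110  151  162  161  160  161  159  161 
196 169  166  167  168  165  135  106* 108*  70*  55*  56*  57* 103   62*  52*  55* 152  162  161  161  162  161  160 
198 169  168  166  168  169  132  105* 108*  76*  57*  56*  56*  56*  57*  60*  58* 152  165  162  162  161  160  161 
200 171  169  166  165  169  143  102*  88*  56*  91*  56*  56*  58*  57*  58*  58* 132  166  165  161  160  160  159 
202 171  170  164  142  113* 141* 102* 107*  51*  48*  58*  56*  58*  57*  58*  58* 136  166  165  163  161  159  160
```

Numbers suggest it is still tilted about 30°, bottom toward tool −x. I'll take it back over the worktop, touch down lightly and drag along −x so that friction sets it upright.

{"name": "apply_moves", "arguments": {
  "plan": "-0.05 0 0 0;-0.12 0 0 0;-0.2 0 0 0;-0.26 0 0 0;-0.3 0 0 0;-0.31 0 0 0;-0.31 0 0.06 0;-0.31 0 0.13 0;-0.31 0 0.19 0;-0.31 0 0.24 0;-0.31 0 0.25 0;-0.31 0 0.25 0"
}}

```text
t: 28.73
tool_pos: [0.476, -0.034, 0.2418]
eef_rot: [0.62, 0.784, -0.001, -0.003]
wrist_force: [0.9, 0.6, -1.1]
finger_gap: 0.342
gripper_force: 20.0
```

```bash
python3 st.py 20
```

```text
now [ 0.476  -0.034   0.2418] yaw 103.3 j6 -0.38 gap 0.342 F [ 0.9  0.6 -1.1] t 28.73
F dock [ 1.   0.4 -1.1] M dock [-0.12 -0.02 -0.02] TCP dock mm [  -3.5 -161.5]
160 172 172 172 170 172 174 173 174 174 176 174 177 177
168 172 170 172 172 172 175 172 175 175 176 174 179 177
176  90 130 128 169 171 175 173 176 174 175 176 178 177
184  96  98  98 171 173 175 173 175 174 175 178 177 176
192  96 167 187 189 188 189 190 192 191 191 185 177 174
200  99 195 213 214 213 214 215 216 216 218 210 179 175
208  97 199 214 214 215 216 215 217 217 218 210  99 177
216  98 201 214 216 216 216 216 218 217 218 210 100 174
224  95 202 217 217 120 158 220 218 219 219 211 100 178
232  95 205 217 124  84  86  88  84 219 220 211  98 177
240  44 209 218  82  87  87  85  87  75 221 213  29 177
248  47 211 139  85  86  89  90  87  90 126 121  40 173
256  44 212 219  84  87  90  91  91  95 128 122  38 179
264  46 163 128 110  87  89  91  95 136 128 122  34  37
272  40 127 128 129 136  42  38 133 127 127 123  32  37
280  44 126 129 130 129 129 128 129 128 128 123  38  38
288  48 127 129 129 128 128 129 130 126 129 123  38  40
296  46 126 129 129 129 130 129 129 129 129 123  28  41
```

{"name": "apply_moves", "arguments": {
  "plan": "0 0 0.006 0;0 0 0.012 0;0 0 0.016 0;0 0 0.016 0",
  "force": 10
}}

```text
t: 29.12
tool_pos: [0.4771, -0.0347, 0.2372]
eef_rot: [0.621, 0.784, 0.0, 0.0]
wrist_force: [-0.2, -1.0, -0.1]
finger_gap: 0.345
gripper_force: 10.0
```

{"name": "apply_moves", "arguments": {
  "plan": "0 0 0.004 0;0 0 0.008 0;0 0 0.008 0;0 0 0.008 0"
}}

```text
t: 29.45
tool_pos: [0.4769, -0.0347, 0.2325]
eef_rot: [0.621, 0.784, -0.0, -0.0]
wrist_force: [-0.4, 0.7, -0.3]
finger_gap: 0.341
gripper_force: 10.0
```

{"name": "apply_moves", "arguments": {
  "plan": "0 0 0.004 0;0 0 0.008 0;0 0 0.008 0;0 0 0.008 0"
}}

```text
t: 29.78
tool_pos: [0.4768, -0.0347, 0.2284]
eef_rot: [0.621, 0.784, -0.0, -0.0]
wrist_force: [0.6, 0.3, -0.6]
finger_gap: 0.34
gripper_force: 10.0
```

{"name": "apply_moves", "arguments": {
  "plan": "0 0 0.004 0;0 0 0.008 0;0 0 0.008 0;0 0 0.008 0"
}}

```text
t: 30.12
tool_pos: [0.4768, -0.0347, 0.2244]
eef_rot: [0.621, 0.784, -0.0, -0.0]
wrist_force: [0.9, -0.3, -0.8]
finger_gap: 0.34
gripper_force: 10.0
```

{"name": "apply_moves", "arguments": {
  "plan": "0 0 0.004 0;0 0 0.008 0;0 0 0.008 0;0 0 0.008 0"
}}

```text
t: 30.45
tool_pos: [0.4768, -0.0347, 0.2204]
eef_rot: [0.621, 0.784, -0.0, -0.0]
wrist_force: [-0.9, 0.1, -0.8]
finger_gap: 0.339
gripper_force: 10.0
```

{"name": "apply_moves", "arguments": {
  "plan": "0 0 0.004 0;0 0 0.006 0;0 0 0.006 0;0 0 0.006 0"
}}

```text
t: 30.78
tool_pos: [0.4769, -0.0347, 0.2175]
eef_rot: [0.621, 0.784, -0.0, -0.0]
wrist_force: [-0.5, 0.3, -1.4]
finger_gap: 0.341
gripper_force: 10.0
```

```bash
python3 st.py 21
```

```text
now [ 0.4769 -0.0347  0.2175] yaw 103.3 j6 -0.38 gap 0.341 F [-0.5  0.3 -1.4] t 30.78
F dock [-0.4  0.4 -1.4] M dock [-0.03 -0.08  0.05] TCP dock mm [  -2.8 -162.3]
160 169 169 169 169 171 173 169 174 174 171 173 172 175
168 170 170 169 169 171 171 171 174 173 174 173 175 175
176 174 150 172 136 170 172 173 173 173 173 172 176 173
184  97  95  95  97 173 171 173 173 172 173 175 174 174
192  96 166 186 186 187 188 190 187 189 189 181 176 175
200  97 193 211 211 213 213 214 213 214 214 206 177 172
208  97 195 212 212 213 213 214 215 215 215 208 177 157
216  93 196 211 213 213 214 215 216 216 217 208  98  97
224  91 199 213 220 124 116 227 216 216 218 207  97  96
232  94 202 214 121  84  85  85  84 216 218 210  97  97
240  51 205 119  79  84  85  85  86  73 220 212  30  98
248  37 207 123  82  86  85  87  87  90 125 121  37 100
256  60 211 216  85  85  88  87  93  50 124 120  39  98
264  46 116 227 107  87  90  90  87 135 126 122  35  36
272  42 123 126 128 133  43  33 131 126 126 122  34  42
280  47 126 127 127 127 126 127 126 127 126 123  39  38
288  37 125 129 128 128 128 128 127 127 127 124  34  42
296  45 125 127 127 128 127 127 126 126 126 123  29  37
```

```bash
sed -i 's/def fit(d,p,q,nip,cl,cr):/def fit(d,p,q,nip,cl,cr,ph0=.2):/; s/\[0,0,.14,.2\]/[.02,0,.14,ph0]/' pose.py; python3 - <<'E'
from pose import *
from rig import status
s=status.get_state(); d=load("wrist","wrist21.npz")
for n in ((285,250),(286,252)):
  fit(d,s["tool_pos"],s["eef_rot"],n,(246,189),(326,188),.9)
go((.476,-.035,.36,103.2),(.5364,.0957,.36,13.2),(.5364,.0957,.2396,13.2))
E
```

```text
top centre tool mm [ 25.2  -1.9 130. ] tilt deg 23.7 res [ 0.6  0.  -0.3 -0.5 -0.3  0.5]
bottom centre tool x,z mm [ -6.9 203.3] axis at pads: L 44.0 x 10.7 bottom z world 14.3
top centre tool mm [ 24.   -1.8 133.3] tilt deg 15.1 res [-0.  -0.   0.  -0.5  0.   0.5]
bottom centre tool x,z mm [  3.2 210.5] axis at pads: L 49.2 x 16.0 bottom z world 7.1
now [ 0.4769 -0.0347  0.2176] yaw 103.3 j6 -0.38 gap 0.342 F [-1.1  0.3 -0.7] t 30.83
[-0.    -0.002 -0.285] 0.0002 rows>= 3.4
[ 0.226  0.176 -0.285] 0.2502 rows>= 12.6
[ 0.226  0.176 -0.044] 0.2502 rows>= 12.6
```

The fit now prefers a tilt of about 15–24°, combined with a slide in the pads. The contact moment on touching the table will show where the low corner is.

{"name": "apply_moves", "arguments": {
  "plan": "0 0 0.004 0;0 0 0.008 0;0 0 0.008 0;0 0 0.008 0"
}}

```text
t: 31.17
tool_pos: [0.4768, -0.0347, 0.2133]
eef_rot: [0.621, 0.784, -0.0, -0.0]
wrist_force: [-0.8, -0.1, -0.8]
finger_gap: 0.34
gripper_force: 10.0
```

{"name": "apply_moves", "arguments": {
  "plan": "0 0 0.003 0;0 0 0.006 0;0 0 0.006 0;0 0 0.006 0"
}}

```text
t: 31.5
tool_pos: [0.4769, -0.0347, 0.2105]
eef_rot: [0.621, 0.784, -0.0, -0.0]
wrist_force: [-0.4, 0.2, -1.2]
finger_gap: 0.339
gripper_force: 10.0
```

```bash
python3 - <<'E'
from rig import status
from h import *
s=status.get_state();R=Rot.from_quat(s["eef_rot"]).inv()
print("tool F",R.apply(s["wrist_force"]),"tool M",R.apply(s["moment"]));go()
E
```

```text
tool F [ 0.2577484  -0.34473828  1.19111955] tool M [-0.09217744 -0.08045986 -0.04024328]
now [ 0.4769 -0.0347  0.2105] yaw 103.3 j6 -0.38 gap 0.339 F [-0.4  0.2 -1.2] t 31.5
```

{"name": "apply_moves", "arguments": {
  "plan": "0 0 0.003 0;0 0 0.006 0;0 0 0.006 0;0 0 0.006 0"
}}

```text
t: 31.83
tool_pos: [0.4768, -0.0347, 0.2074]
eef_rot: [0.621, 0.784, -0.0, -0.0]
wrist_force: [0.1, 0.1, -0.6]
finger_gap: 0.336
gripper_force: 10.0
```

{"name": "apply_moves", "arguments": {
  "plan": "0 0 0.003 0;0 0 0.006 0;0 0 0.006 0;0 0 0.006 0"
}}

```text
t: 32.17
tool_pos: [0.477, -0.0348, 0.2053]
eef_rot: [0.621, 0.784, 0.0, 0.0]
wrist_force: [-1.1, 0.7, 4.0]
finger_gap: 0.342
gripper_force: 10.0
```

{"name": "apply_moves", "arguments": {
  "plan": "0 0 0.003 0;0 0 0.006 0;0 0 0.006 0;0 0 0.006 0"
}}

```text
t: 32.5
tool_pos: [0.4772, -0.0352, 0.2034]
eef_rot: [0.621, 0.784, -0.0, 0.001]
wrist_force: [-2.8, -3.3, 9.4]
finger_gap: 0.341
gripper_force: 10.0
```

```bash
python3 - <<'E'
from rig import status
from h import *
s=status.get_state();R=Rot.from_quat(s["eef_rot"]).inv()
print("tool F",R.apply(s["wrist_force"]),"tool M",R.apply(s["moment"]));go()
E
python3 st.py 22
```

```text
tool F [-2.58806434 -3.45721501 -9.43893724] tool M [ 0.81442257 -0.2901369  -0.0486842 ]
now [ 0.4772 -0.0352  0.2034] yaw 103.3 j6 -0.38 gap 0.341 F [-2.8 -3.3  9.4] t 32.5
now [ 0.4772 -0.0352  0.2034] yaw 103.3 j6 -0.38 gap 0.341 F [-2.8 -3.3  9.4] t 32.5
F dock [-3.5 -2.6  9.4] M dock [-0.29  0.81  0.05] TCP dock mm [  -2.6 -162.9]
160 168 169 167 168 170 173 169 171 171 170 171 170 173
168 167 168 165 168 172 170 169 172 172 172 171 173 175
176 167 168 165 169 170 170 173 171 171 170 171 175 173
184  95  95  94  96  87 169 172 172 171 172 171 173 172
192  93 125 135 135 137 133 131 134 132 129 107 173 172
200  94 201 210 210 210 212 212 213 215 214 208 176 172
208  90 204 210 212 213 213 214 214 214 215 208 176 172
216  89 205 212 212 212 213 213 214 215 216 209  95  92
224 110 210 211 213 213 214 214 214 216 217 211  96  96
232 118 210 213 144 124  77  73 218 216 218 211  96  96
240  48 212 119 132  83  86  87  86 223 219 212  20  94
248  59 211 122  85  84  87  87  86  85 122 121  34  96
256  57 213 214  84  86  87  88  89  95 126 120  34  98
264  64 153 220  83  86  88  90  93  49 125 121  40  39
272  62 125 126 127  55  52  78  52 125 126 123  39  40
280  67 125 126 125 125 130 132 126 126 126 122  33  37
288  74 127 125 126 126 126 125 125 126 126 121  27  38
296  64 126 125 127 125 125 125 126 126 125 122  25  37
```

The contact is at tool x of about +26 mm, and the edge rows are moving back, so pressing rights it. I press a little more, then let go; a small tilt falls onto its base by itself.

{"name": "apply_moves", "arguments": {
  "plan": "0 0 0.003 0;0 0 0.006 0;0 0 0.009 0;0 0 0.012 0;0 0 0.012 0"
}}

```text
t: 32.97
tool_pos: [0.4772, -0.0355, 0.1976]
eef_rot: [0.621, 0.784, -0.0, 0.002]
wrist_force: [-4.1, -3.4, 11.5]
finger_gap: 0.339
gripper_force: 10.0
```

{"name": "apply_moves", "arguments": {
  "plan": "0 0 0 0;0 0 0 0"
}}

```text
t: 33.13
tool_pos: [0.4772, -0.0355, 0.1976]
eef_rot: [0.621, 0.784, -0.0, 0.002]
wrist_force: [-4.3, -4.1, 10.5]
finger_gap: 0.343
gripper_force: 10.0
```

```bash
python3 st.py 23
```

```text
now [ 0.4772 -0.0355  0.1976] yaw 103.3 j6 -0.38 gap 0.343 F [-4.3 -4.1 10.5] t 33.13
F dock [-5.1 -3.  10.5] M dock [-0.42  0.9   0.04] TCP dock mm [  -2.6 -163.2]
160 166 168 167 166 170 171 168 172 171 171 168 168 174
168 169 169 166 167 168 170 169 170 172 170 170 171 175
176 166 168 164 167 171 170 170 171 170 170 172 171 174
184 168 167 169 177 172 169 170 171 171 169 170 174 173
192  94  94  94  95 180 168 171 172 171 171 172 171 172
200  92  92  95  96  97  93 172 171 172 172 175 173 172
208 129 186 186 184 186 187 188 187 187 189 191 144 173
216 117 212 212 213 214 215 215 215 218 217 218 128 173
224 118 211 213 214 215 214 216 217 217 218 219 120  98
232 123 213 213 214 215 216 217 217 218 218 220 120  97
240 127 214 213 214 215 216 217 217 218 218 219 111  95
248 131 214 214 231 125  82 112 220 218 102 226  70  95
256 130 214 217 131  86  87  89  89 127 124 123  85  95
264 128 214 231  85  86  90  87  90  83 125 124  87  39
272 101 123 127  90  87  91  78  92  50 125 126  84  40
280 101 124 123  54  53  53  52  53  52 124 125  83  40
288  98 124 124  76  55  53  53  53 118 124 125  80  39
296  99 124 126 127 129  50  45 127 125 124 125  79  41
```

```bash
python3 - <<'E'
from pose import *
from rig import status
s=status.get_state(); d=load("wrist","wrist23.npz"); P=d["pixels"].astype(int)
for r in range(196,304,4): print(r,' '.join("%3d"%P[r,c].mean() for c in range(240,336,4)))
fit(d,s["tool_pos"],s["eef_rot"],(285,272),(245,206),(327,206),.5)
S=snap("side","23"); u,v=proj(S,s["tool_pos"]-[0,0,.16]).astype(int); Q=S["pixels"].astype(int);print(u,v)
for r in range(v-16,v+22): print(r,' '.join("%3d"%Q[r,c].mean() for c in range(u-16,u+18)))
E
```

```text
196  94  93  93  94  94  95  95  96  97  95 173 167 170 171 171 171 171 169 173 170 172 173 173 173
200  94  92  95  95  96  97  96  95  98  97  94  76 171 172 172 172 172 172 172 170 173 173 173 173
204  97 134 110 127 129 125 127 128 129 128 131 129 126 125 125 127 125 130 125 127 126 114 134 175
208  98 130 161 184 185 185 185 186 186 186 186 187 188 189 189 189 189 189 190 191 191 186 120 175
212  90 165 202 212 212 212 213 213 214 215 214 215 215 216 216 217 217 216 218 218 218 210 197 175
216 104 164 202 211 212 212 213 213 214 214 214 215 215 216 216 217 216 217 217 218 218 210 197 185
220 110 163 205 212 212 213 214 214 214 213 215 215 216 215 216 217 217 218 217 218 217 211 196  96
224 109 165 203 213 213 214 213 213 214 215 215 215 215 215 217 216 218 217 218 217 219 212 197  97
228 117 164 205 213 213 213 213 213 214 215 214 215 215 216 217 217 217 217 218 219 219 212 199  95
232 116 166 207 213 213 213 213 214 214 215 215 216 215 216 217 217 218 218 218 219 219 212 195  95
236 115 164 207 213 213 214 214 214 215 214 215 216 215 217 217 217 217 218 218 219 220 212 195  95

[... 6405 characters left out ...]

245  75  74  72  73  74  72  74  73  73  73  74  74  73  72  73  72  72 154 169 115 157 170 171 172 171 170 171 175 178 174 175 174 172 171
246  75  74  73  73  73  73  74  75  73  74  73  72  73  73  73  72  74 152 169 170 171 171 171 172 172 171 171 173 175 177 176 174 172 171
247  76  77  75  73  73  72  73  74  73  74  73  71  73  72  71  73  88 157 167 169 171 172 170 172 171 172 172 173 173 175 176 173 173 172
248  75  76  77  75  74  73  74  73  73  72  73  74  72  74  72  85 154 167 168 168 170 172 172 172 171 171 173 173 173 173 174 173 171 171
249  76  76  76  75  73  73  74  74  74  72  73  72  72  73  74 153 167 170 169 168 170 173 174 172 171 170 171 173 174 174 174 175 174 173
```

The fit gives a tilt of about 11°, within the self-righting range. I release gently.

{"name": "apply_moves", "arguments": {
  "plan": "0 0 -0.006 0;0 0 -0.008 0;0 0 -0.008 0;0 0 -0.008 0;0 0 -0.008 0;0 0 -0.008 0",
  "hand": 0.5
}}

```text
t: 33.73
tool_pos: [0.4768, -0.0346, 0.1992]
eef_rot: [0.621, 0.784, -0.0, -0.0]
wrist_force: [0.6, -0.6, 1.2]
finger_gap: 0.505
gripper_force: 0.0
```

{"name": "apply_moves", "arguments": {
  "plan": "0 0 -0.04 0;0 0 -0.1 0;0 0 -0.18 0;-0.05 0 -0.25 0;-0.1 0 -0.26 0;-0.1 0 -0.26 0;-0.1 0 -0.26 0",
  "hand": 0
}}

```text
t: 34.32
tool_pos: [0.4885, -0.0841, 0.3298]
eef_rot: [0.621, 0.784, 0.0, 0.0]
wrist_force: [0.0, -0.3, 0.7]
finger_gap: 0.978
gripper_force: 0.0
```

```bash
python3 - <<'E'
from pose import *
from rig import status
W=snap("wrist","24"); s=status.get_state(); go()
H=cv2.cvtColor(W["pixels"],cv2.COLOR_RGB2HSV); m=((H[...,1]<45)&(H[...,2]>120)).astype(np.uint8)
m[290:]=0
n,l,st,c=cv2.connectedComponentsWithStats(m)
for i in range(1,n):
    if st[i,4]>150: print(st[i],c[i], cv2.minAreaRect(np.argwhere(l==i)[:,::-1].astype(np.float32)))
print(proj(W,[[.477,-.035,.08],[.477,-.035,0]]))
for z in (.08,): print(Rot.from_euler('z',0))
E
```

```text
now [ 0.4883 -0.0834  0.3287] yaw 103.2 j6 -0.47 gap 0.996 F [-0.5  0.6  0.6] t 34.37
[   0    0   45  129 3581] [16.21083496 52.97263334] ((22.0, 64.0), (128.0, 44.0), 90.0)
[151   0  23  72 370] [161.61351351  35.24324324] ((161.64642333984375, 35.1459846496582), (5.700566291809082, 73.7501449584961), 14.656750679016113)
[ 235    0  113   32 3264] [291.17830882  15.00765931] ((291.0, 15.499998092651367), (111.99998474121094, 30.999996185302734), 0.0)
[ 265  131   43   64 2169] [286.04103273 162.59059474] ((285.9999694824219, 162.49998474121094), (41.99999237060547, 62.99999237060547), -0.0)
[152 158  26  39 730] [165.09863014 175.9260274 ] ((166.10000610351562, 175.30003356933594), (27.280029296875, 33.541019439697266), 26.56505012512207)
[ 33 198  40  58 167] [ 61.43113772 229.09580838] ((59.529029846191406, 231.56497192382812), (18.978008270263672, 68.50487518310547), 33.9297981262207)
[413 251  32  34 671] [428.98658718 265.9076006 ] ((429.7829895019531, 266.00946044921875), (28.196144104003906, 31.63619613647461), 42.51044845581055)
[[287.87391554 151.1651534 ]
 [287.20813375 143.84311998]]
Rotation.from_matrix(array([[1., 0., 0.],
                            [0., 1., 0.],
                            [0., 0., 1.]]))
```

```bash
python3 - <<'E'
from pose import *
W=load("wrist","wrist24.npz"); P=W["pixels"].astype(int)
q=[atz(W,p,.08) for p in [(264.5,130.5),(308,130.5),(308,195),(264.5,195)]]
print([round(float(np.linalg.norm(q[i]-q[i-1]))*1000,1) for i in range(4)],np.mean(q,0), atz(W,(286,162.5),.08))
for r in range(118,206,5): print(r,' '.join("%3d"%P[r,c].mean() for c in range(254,320,4)))
c=np.mean(q,0); R=Rot.from_euler('z',-13.2,degrees=True); print(R.apply(c-[.4425,.124,0]))
S=snap("side","24"); u,v=proj(S,[c[0],c[1],.04]).astype(int); Q=S["pixels"].astype(int);print(u,v,proj(S,[[c[0],c[1],.08],[c[0],c[1],0]]))
for r in range(v-16,v+18,2): print(r,' '.join("%3d"%Q[r,x].mean() for x in range(u-14,u+16,2)))
go((c[0],c[1],.3287,103.2))
E
```

```text
[46.5, 30.5, 46.5, 31.5] [ 0.47783758 -0.04354553  0.08      ] [ 0.47756517 -0.04318192  0.08      ]
118 164 160 163 164 163 167 167 162 166 168 167 166 166 169 169 171 169
123 165 162 162 164 163 168 165 160 169 168 168 168 164 170 170 171 168
128 162 164 161 165 165 171 170 167 171 170 171 171 168 169 171 170 168
133 163 166 136 124 195 193 193 194 194 193 194 194 195 124 171 170 166
138  89  91  92 152 215 215 216 216 218 218 220 220 222 177 171 169 165
143  93  92  94 151 214 215 216 216 218 219 220 220 221 176 172 171 167
148  92  93  93 148 214 215 215 216 218 218 219 219 221 166 169 169 164
153  93  93  93 148 214 215 219 230 110 227 219 219 219 171 170 169 165
158  93  91  93 148 214 225  74  91  87  86  59 219 220 164 170 168 169
163  91  94  95 151 213 133  85  86  87  85  84 229 219 158 171 167 170
168  92  95  96 147 214 135  85  86  88  84  84 222 218 148 170 168 169
173  94  94  94 148 213 217 105  84  84  75 219 217 218 140 170 169 168
178  94  93  93 143 214 214 215 216 216 216 215 216 217 129 168 167 166
183  95  94  93 140 213 212 213 214 214 214 214 215 217 121 166
[... 916 characters left out ...]
8 169 169 171 172 159  98 100 100 108 112 110 140 166 163 161
230 167 169 170 171 158  96  98 101 109 110 109 140 166 165 162
232 167 169 167 171 154  94  99  99 110 111 110 144 167 167 164
234 169 167 168 168 136  83  95  98 112 110 109 163 170 169 165
236 170 167 165 168 122  90  78  84 111 111 109 162 170 169 169
238 167 169 166  99  74  68  98  86 109 109 108 163 173 170 170
240 171 171 170  76  73  74  78  96 111 106 102 173 172 171 172
242 170 170 169 168  75  74  75  74  74  89 164 164 175 171 172
244 170 170 169 167 114  78  74  89 148  75  75  77 152 173 172
now [ 0.4882 -0.083   0.3282] yaw 103.3 j6 -0.47 gap 0.993 F [-0.2  1.3 -0.2] t 34.42
[ 0.081 -0.002 -0.001] 0.0002 rows>= 1.0
```

It stands upright again at about (0.478,−0.043). Earlier grasps show about a 1 mm camera bias along tool y, which left the cartridge 1–1.5 mm off centre in the grip. I regrip with that corrected, and firmly.

```bash
python3 -c "
from h import *
go((.4785,-.0428,.3287,103.2),(.4785,-.0428,.2236,103.2))"
```

```text
now [ 0.4882 -0.083   0.3282] yaw 103.3 j6 -0.47 gap 0.993 F [-0.2  1.3 -0.2] t 34.42
[ 0.083 -0.    -0.001] 0.0002 rows>= 1.0
[0.082 0.    0.209] 0.0002 rows>= 2.7
```

{"name": "apply_moves", "arguments": {
  "plan": "0.05 0 0 0;0.083 0 0 0;0.083 0 0 0;0.083 0 0 0;0.083 0 0.06 0;0.083 0 0.12 0;0.083 0 0.17 0;0.083 0 0.209 0;0.083 0 0.209 0;0.083 0 0.209 0"
}}

```text
t: 35.25
tool_pos: [0.4784, -0.0432, 0.2239]
eef_rot: [0.621, 0.784, -0.001, -0.001]
wrist_force: [-0.6, -0.4, 0.5]
finger_gap: 1.002
gripper_force: 0.0
```

{"name": "apply_moves", "arguments": {
  "plan": "0 0 0 0;0 0 0 0;0 0 0 0;0 0 0 0;0 0 0 0;0 0 0 0;0 0 0 0;0 0 0 0;0 0 0 0;0 0 0 0;0 0 0 0;0 0 0 0",
  "hand": 1,
  "force": 45
}}

```text
t: 36.25
tool_pos: [0.4788, -0.0429, 0.225]
eef_rot: [0.621, 0.784, -0.0, -0.0]
wrist_force: [0.6, -0.5, -0.4]
finger_gap: 0.341
gripper_force: 45.0
```

{"name": "apply_moves", "arguments": {
  "plan": "0 0 -0.02 0;0 0 -0.06 0;0 0 -0.12 0;0 0 -0.18 0;0 0 -0.23 0;0 0 -0.26 0;0 0 -0.26 0;0 0 -0.26 0"
}}

```text
t: 36.92
tool_pos: [0.4789, -0.043, 0.3561]
eef_rot: [0.621, 0.784, 0.0, 0.001]
wrist_force: [-0.4, -0.0, -1.5]
finger_gap: 0.34
gripper_force: 45.0
```

```bash
python3 - <<'E'
from h import *
R=Rot.from_euler('z',13.2,degrees=True); t=np.array([.4425,.124,0])+R.apply([0,.0007,0]); print(t)
go((t[0],t[1],.352,103.2))
W=snap("wrist","25"); P=W["pixels"].astype(int)
print([int(P[r,270:300].mean()) for r in range(226,262,2)])
E
```

```text
[0.44234015 0.12468151 0.        ]
now [ 0.4789 -0.043   0.3561] yaw 103.3 j6 -0.39 gap 0.34 F [-0.4 -0.  -1.5] t 36.92
[0.343 0.006 0.008] 0.0002 rows>= 4.1
[97, 96, 97, 97, 97, 101, 58, 89, 108, 124, 126, 128, 130, 130, 130, 129, 130, 129]
```

{"name": "apply_moves", "arguments": {
  "plan": "0.05 0.001 0 0;0.12 0.003 0 0;0.2 0.004 0 0;0.27 0.006 0 0;0.32 0.006 0 0;0.343 0.006 0 0;0.343 0.006 0 0;0.343 0.006 0 0;0.343 0.006 0 0"
}}

```text
t: 37.72
tool_pos: [0.4425, 0.1241, 0.3539]
eef_rot: [0.621, 0.784, -0.001, -0.0]
wrist_force: [0.9, 0.1, -1.8]
finger_gap: 0.341
gripper_force: 45.0
```

{"name": "apply_moves", "arguments": {
  "plan": "0 0 0.02 0;0 0 0.03 0;0 0 0.04 0;0 0 0.05 0;0 0 0.056 0;0 0 0.056 0"
}}

```text
t: 38.22
tool_pos: [0.4423, 0.1244, 0.326]
eef_rot: [0.621, 0.784, -0.001, -0.001]
wrist_force: [0.3, 0.6, -0.9]
finger_gap: 0.336
gripper_force: 45.0
```

{"name": "apply_moves", "arguments": {
  "plan": "0 0 0.006 0;0 0 0.012 0;0 0 0.018 0;0 0 0.018 0"
}}

```text
t: 38.55
tool_pos: [0.4423, 0.1247, 0.3174]
eef_rot: [0.621, 0.784, -0.0, -0.0]
wrist_force: [-0.1, 0.2, -0.7]
finger_gap: 0.335
gripper_force: 45.0
```

```bash
cat > f.py <<'E'
from h import *
from rig import status
s=status.get_state();R=Rot.from_quat(s["eef_rot"]).inv();f=R.apply(s["wrist_force"]);m=R.apply(s["moment"])
print("tool F",np.round(f,1),"M",np.round(m,2),"t",s["t"],"contact tool x,y",np.round([(.225*f[0]-m[1])/f[2]*1000,(m[0]+.225*f[1])/f[2]*1000]),"TCP dock",np.round(Rot.from_euler('z',-13.2,degrees=True).apply(s["tool_pos"]-[.4425,.124,0])*1000,1))
E
python3 f.py
```

```text
tool F [ 0.3 -0.   0.7] M [-0.07 -0.04  0.  ] t 38.55 contact tool x,y [ 125. -102.] TCP dock [ -0.    0.7 317.4]
```

In the guides with no force. I continue down in small steps.

{"name": "apply_moves", "arguments": {
  "plan": "0 0 0.006 0;0 0 0.012 0;0 0 0.018 0;0 0 0.024 0;0 0 0.024 0"
}}

```text
t: 38.97
tool_pos: [0.4423, 0.1246, 0.3052]
eef_rot: [0.621, 0.784, -0.001, -0.0]
wrist_force: [0.0, -0.5, -0.4]
finger_gap: 0.338
gripper_force: 45.0
```

{"name": "apply_moves", "arguments": {
  "plan": "0 0 0.005 0;0 0 0.01 0;0 0 0.016 0;0 0 0.016 0"
}}

```text
t: 39.3
tool_pos: [0.4423, 0.1246, 0.2973]
eef_rot: [0.621, 0.784, -0.0, -0.0]
wrist_force: [0.1, -0.5, -1.7]
finger_gap: 0.338
gripper_force: 45.0
```

```bash
python3 f.py
```

```text
tool F [-0.5 -0.1  1.7] M [-0.02 -0.04  0.  ] t 39.3 contact tool x,y [-45. -20.] TCP dock [-1.000e-01  7.000e-01  2.973e+02]
```

{"name": "apply_moves", "arguments": {
  "plan": "0 0 0.008 0;0 0 0.016 0;0 0 0.024 0;0 0 0.032 0;0 0 0.04 0;0 0 0.044 0;0 0 0.044 0"
}}

```text
t: 39.88
tool_pos: [0.4425, 0.1247, 0.2756]
eef_rot: [0.621, 0.784, 0.0, 0.0]
wrist_force: [2.6, 0.5, -2.8]
finger_gap: 0.338
gripper_force: 45.0
```

{"name": "apply_moves", "arguments": {
  "plan": "0 0 0.003 0;0 0 0.006 0;0 0 0.006 0;0 0 0.006 0"
}}

```text
t: 40.22
tool_pos: [0.4425, 0.1247, 0.2731]
eef_rot: [0.621, 0.784, 0.0, 0.0]
wrist_force: [4.1, 1.1, -1.7]
finger_gap: 0.341
gripper_force: 45.0
```

```bash
python3 f.py
```

```text
tool F [0.2 4.2 1.7] M [-0.86 -0.06 -0.1 ] t 40.2167 contact tool x,y [56. 53.] TCP dock [2.000e-01 7.000e-01 2.731e+02]
```

Seated to within about 2 mm. I release, rise, and check.

{"name": "apply_moves", "arguments": {
  "plan": "0 0 0 0;0 0 0 0;0 0 0 0;0 0 0 0;0 0 0 0",
  "hand": 0.4,
  "force": 20
}}

```text
t: 40.63
tool_pos: [0.4423, 0.1246, 0.273]
eef_rot: [0.621, 0.784, -0.0, -0.0]
wrist_force: [0.5, 0.2, -0.0]
finger_gap: 0.599
gripper_force: 0.0
```

{"name": "apply_moves", "arguments": {
  "plan": "0 0 -0.04 0;0 0 -0.1 0;0 0 -0.17 0;0 0 -0.24 0;0 0 -0.31 0;0 0 -0.38 0;0 0 -0.4 0;0 0 -0.4 0",
  "hand": 0.35
}}

```text
t: 41.3
tool_pos: [0.4421, 0.1246, 0.4769]
eef_rot: [0.621, 0.784, 0.002, 0.002]
wrist_force: [0.5, 0.4, -0.5]
finger_gap: 0.65
gripper_force: 0.0
```

```bash
python3 - <<'E'
from h import *
W=snap("wrist","26"); R=Rot.from_euler('z',13.2,degrees=True); o=np.array([.4425,.124,0])
D=lambda *p: o+R.apply(p)
P=W["pixels"].astype(int)
n=proj(W,D(0,.0007,.132)); print("nip pred",n, "corners",[np.round(proj(W,D(a,b,.126))) for a,b in ((.015,.023),(-.015,.023),(-.015,-.023))])
u,v=n.astype(int)
for r in range(v-24,v+28,4): print(r,' '.join("%3d"%P[r,c].mean() for c in range(u-28,u+30,4)))
b=D(0,.1207,0); go((b[0],b[1],.475,13.2),(b[0],b[1],.401,13.2))
E
```

```text
nip pred [285.3878402 192.2380521] corners [array([300., 170.]), array([271., 170.]), array([271., 213.])]
168 138 138 111  62 115 115 114 113 113 112 101  77 137 234 235
172 136 138  76  90 229 227 227 228 227 229 234  79 135 234 234
176 136 136  78  74 233 232 232 233 234 234 232  76 137 234 233
180 136 136  77  62 233 231 232 232 234 234 232  79 134 233 234
184 135 136  77  64 233 231 240 244 234 234 232  79 134 233 233
188 135 136  75  58 241 192 100  99  78 234 233  77 134 233 233
192 135 136  75  62 136  57  57  86  98 240 232  77 134 232 233
196 135 134  77  62 137 101  56 101  94 236 232  74 136 232 232
200 134 135  77  63 137 134  98 105 238 232 234  74 135 232 232
204 136 134 136  82 137 135 130 234 231 231 234 149 237 231 231
208 135 243 221 241 135 134 132 232 230 231 235 244 231 231 231
212 134 238 229 244 125 123 114 208 205 201 175 247 231 230 231
216 133 233 227 237  76  72 138 136 136 134 132 220 223 222 221
now [0.4424 0.1246 0.474 ] yaw 103.3 j6 -0.03 gap 0.648 F [ 1.6 -0.3 -0.8] t 41.35
[ 0.24   0.    -0.002] 0.2502 rows>= 12.6
[ 0.24  -0.     0.146] 0.2502 rows>= 12.6
```

The cartridge sits in the cradle: nipple at (286,194), as predicted. Now the clamp bar at its open stop.

{"name": "apply_moves", "arguments": {
  "plan": "0.03 0 0 0.02;0.08 0 0 0.04;0.14 0 0 0.06;0.2 0 0 0.08;0.24 0 0 0.1;0.24 0 0 0.12;0.24 0 0 0.14;0.24 0 0 0.16;0.24 0 0 0.18;0.24 0 0 0.2;0.24 0 0 0.22;0.24 0 0 0.24"
}}

```text
t: 42.35
tool_pos: [0.415, 0.2416, 0.4698]
eef_rot: [0.988, 0.152, -0.002, 0.001]
wrist_force: [0.4, 0.4, 0.4]
finger_gap: 0.647
gripper_force: 0.0
```

{"name": "apply_moves", "arguments": {
  "plan": "0 0 0 0.01;0 0 0 0.01;0 0 0 0.01"
}}

```text
t: 42.6
tool_pos: [0.415, 0.2415, 0.4708]
eef_rot: [0.992, 0.125, -0.002, 0.001]
wrist_force: [0.4, -0.7, -0.7]
finger_gap: 0.654
gripper_force: 0.0
```

```bash
python3 - <<'E'
from h import *
W=snap("wrist","27"); R=Rot.from_euler('z',13.2,degrees=True); o=np.array([.4425,.124,0])
D=lambda *p: o+R.apply(p)
P=W["pixels"].astype(int)
print("bar pred",[np.round(proj(W,D(a,.1207,.238))) for a in (-.026,0,.026)],"2mm-> ",proj(W,D(0,.1307,.238)))
u,v=proj(W,D(0,.1207,.238)).astype(int)
for r in range(v-16,v+17,4): print(r,' '.join("%3d"%P[r,c].mean() for c in range(u-40,u+42,4)))
b=D(0,.1207,0); go((b[0],b[1],.401,13.2))
E
```

```text
bar pred [array([284., 259.]), array([284., 224.]), array([285., 187.])] 2mm->  [269.69168703 224.06292875]
208 175 175 176 176 177 177 174 173  61  82  89  81  46 172  94 101 183 119  77  78  78
212 175 174 176 176 175 175 174 176  59  82  88  82  44 176  95 102 183 121  76  77  78
216 172 174 176 174 171 171 173 174  59  81  89  82  41 174  91 119 184 121  79  78  77
220 172 119 146 159 171 174 175 174  58  81  89  81  39 176  99 114 193 125  77  79  77
224 226 225 223 198 167 111 143 159  59  82  88  81  38 176  93 159 155 124  77  79  76
228 196 202 211 221 220 222 220 199  64  83  90  81  37 171  94 132 181 125  78  76 195
232 165 135 163 192 197 202 207 215  75  82  87  80  35 101  81 140 187 126  77 115 114
236 168 168 170 172 174 147 134 187  72  82  89  81  22 220 222 127 180 129 111 115 172
240 168 165 171 173 172 173 176 179  54  83  88  82  27 202 209  99 173 186 123 219 190
now [0.415  0.2415 0.4713] yaw 14.4 j6 1.78 gap 0.651 F [-0.7 -0.3 -0.2] t 42.65
[ 0.    -0.     0.141] 0.0032 rows>= 1.7
```

{"name": "apply_moves", "arguments": {
  "plan": "0 0 0.05 0.003;0 0 0.1 0.003;0 0 0.141 0.003;0 0 0.141 0.003;0 0 0.141 0.003"
}}

```text
t: 43.07
tool_pos: [0.4147, 0.2414, 0.4013]
eef_rot: [0.993, 0.115, -0.001, 0.001]
wrist_force: [-0.7, 0.9, 0.0]
finger_gap: 0.654
gripper_force: 0.0
```

{"name": "apply_moves", "arguments": {
  "plan": "0 0 0 0;0 0 0 0;0 0 0 0;0 0 0 0;0 0 0 0;0 0 0 0;0 0 0 0",
  "hand": 1,
  "force": 20
}}

```text
t: 43.65
tool_pos: [0.4149, 0.2414, 0.4028]
eef_rot: [0.993, 0.114, 0.0, -0.0]
wrist_force: [-1.2, 0.4, 0.1]
finger_gap: 0.16
gripper_force: 0.0
```

```bash
python3 - <<'E'
from h import *
go()
def P(t): return np.array([-130*np.cos(t+.038),130*np.sin(t+.038)])/500
th=np.r_[np.linspace(2.0,.25,37),np.linspace(.25,-.04,13)[1:]]
for c in range(4):
    s=P(th[12*c]); print(";".join("0 %.3f %.3f 0"%tuple(-(P(th[12*c+i])-s)) for i in range(1,13)))
E
```

```text
now [0.4149 0.2414 0.4028] yaw 13.1 j6 1.8 gap 0.16 F [-1.2  0.4  0.1] t 43.65
0 0.011 -0.005 0;0 0.023 -0.010 0;0 0.035 -0.015 0;0 0.047 -0.018 0;0 0.059 -0.021 0;0 0.072 -0.024 0;0 0.084 -0.026 0;0 0.097 -0.027 0;0 0.109 -0.028 0;0 0.122 -0.028 0;0 0.135 -0.027 0;0 0.147 -0.026 0
0 0.013 0.002 0;0 0.025 0.004 0;0 0.037 0.007 0;0 0.049 0.011 0;0 0.061 0.015 0;0 0.073 0.020 0;0 0.084 0.025 0;0 0.096 0.031 0;0 0.107 0.037 0;0 0.117 0.044 0;0 0.127 0.051 0;0 0.137 0.059 0
0 0.009 0.008 0;0 0.019 0.017 0;0 0.027 0.026 0;0 0.035 0.036 0;0 0.043 0.046 0;0 0.050 0.057 0;0 0.057 0.067 0;0 0.063 0.078 0;0 0.069 0.090 0;0 0.074 0.101 0;0 0.078 0.113 0;0 0.082 0.125 0
0 0.002 0.006 0;0 0.003 0.012 0;0 0.005 0.018 0;0 0.006 0.024 0;0 0.007 0.031 0;0 0.008 0.037 0;0 0.009 0.043 0;0 0.010 0.049 0;0 0.010 0.056 0;0 0.010 0.062 0;0 0.011 0.068 0;0 0.011 0.074 0
```

Still closing (gap 0.16); I give it a moment, then run the closing arc.

{"name": "apply_moves", "arguments": {
  "plan": "0 0 0 0;0 0 0 0;0 0 0 0"
}}

```text
t: 43.9
tool_pos: [0.4148, 0.2415, 0.4027]
eef_rot: [0.993, 0.115, 0.0, -0.0]
wrist_force: [-1.0, -0.2, 0.7]
finger_gap: 0.131
gripper_force: 20.0
```

{"name": "apply_moves", "arguments": {
  "plan": "0 0.011 -0.005 0;0 0.023 -0.010 0;0 0.035 -0.015 0;0 0.047 -0.018 0;0 0.059 -0.021 0;0 0.072 -0.024 0;0 0.084 -0.026 0;0 0.097 -0.027 0;0 0.109 -0.028 0;0 0.122 -0.028 0;0 0.135 -0.027 0;0 0.147 -0.026 0"
}}

```text
t: 44.9
tool_pos: [0.4317, 0.1691, 0.4154]
eef_rot: [0.993, 0.114, -0.0, 0.0]
wrist_force: [2.4, 1.4, 2.6]
finger_gap: 0.127
gripper_force: 20.0
```

{"name": "apply_moves", "arguments": {
  "plan": "0 0.013 0.002 0;0 0.025 0.004 0;0 0.037 0.007 0;0 0.049 0.011 0;0 0.061 0.015 0;0 0.073 0.020 0;0 0.084 0.025 0;0 0.096 0.031 0;0 0.107 0.037 0;0 0.117 0.044 0;0 0.127 0.051 0;0 0.137 0.059 0"
}}

```text
t: 45.9
tool_pos: [0.4472, 0.1027, 0.3857]
eef_rot: [0.993, 0.114, -0.0, 0.0]
wrist_force: [0.0, 1.3, 0.8]
finger_gap: 0.128
gripper_force: 20.0
```

{"name": "apply_moves", "arguments": {
  "plan": "0 0.009 0.008 0;0 0.019 0.017 0;0 0.027 0.026 0;0 0.035 0.036 0;0 0.043 0.046 0;0 0.050 0.057 0;0 0.057 0.067 0;0 0.063 0.078 0;0 0.069 0.090 0;0 0.074 0.101 0;0 0.078 0.113 0;0 0.082 0.125 0"
}}

```text
t: 46.9
tool_pos: [0.4565, 0.0631, 0.323]
eef_rot: [0.993, 0.114, -0.0, 0.0]
wrist_force: [-0.0, 2.3, -0.2]
finger_gap: 0.13
gripper_force: 20.0
```

```bash
python3 f.py
```

```text
tool F [ 0.5 -2.2  0.2] M [ 0.45  0.19 -0.05] t 46.9 contact tool x,y [-412. -328.] TCP dock [-3.00e-01 -6.25e+01  3.23e+02]
```

{"name": "apply_moves", "arguments": {
  "plan": "0 0.002 0.006 0;0 0.003 0.012 0;0 0.005 0.018 0;0 0.006 0.024 0;0 0.007 0.031 0;0 0.008 0.037 0;0 0.009 0.043 0;0 0.010 0.049 0;0 0.010 0.056 0;0 0.010 0.062 0;0 0.011 0.068 0;0 0.011 0.072 0"
}}

```text
t: 47.9
tool_pos: [0.4574, 0.0583, 0.2917]
eef_rot: [0.993, 0.115, 0.001, -0.001]
wrist_force: [-9.7, 3.1, 25.3]
finger_gap: 0.125
gripper_force: 20.0
```

{"name": "apply_moves", "arguments": {
  "plan": "0 0 0.002 0;0 0 0.002 0;0 0 0.002 0"
}}

```text
t: 48.15
tool_pos: [0.4575, 0.0584, 0.2914]
eef_rot: [0.993, 0.115, 0.002, -0.001]
wrist_force: [-9.8, 3.8, 22.0]
finger_gap: 0.125
gripper_force: 20.0
```

```bash
python3 f.py
```

```text
tool F [ -8.6  -6.  -22. ] M [ 1.02 -1.42 -0.06] t 48.15 contact tool x,y [23. 15.] TCP dock [ -0.4 -67.3 291.4]
```

{"name": "apply_moves", "arguments": {
  "plan": "0 0 -0.006 0;0 0 -0.006 0;0 0 -0.006 0;0 0 -0.006 0;0 0 -0.006 0",
  "hand": 0.5
}}

```text
t: 48.57
tool_pos: [0.4576, 0.0577, 0.2888]
eef_rot: [0.993, 0.114, -0.001, 0.0]
wrist_force: [1.0, -0.2, 0.2]
finger_gap: 0.47
gripper_force: 0.0
```

{"name": "apply_moves", "arguments": {
  "plan": "0 0 -0.04 0;0 0 -0.1 0;0 0 -0.1 0;0 0 -0.1 0;0 0 -0.1 0;0 0 -0.1 0;0 0 -0.1 0;0 0 -0.1 0;0 0 -0.1 0;0 0 -0.1 0",
  "hand": 1
}}

```text
t: 49.4
tool_pos: [0.4577, 0.0579, 0.3392]
eef_rot: [0.993, 0.114, -0.0, -0.0]
wrist_force: [0.2, 0.6, 0.4]
finger_gap: 0.006
gripper_force: 0.0
```

```bash
python3 - <<'E'
from h import *
from rig import status
R=Rot.from_euler('z',13.2,degrees=True); o=np.array([.4425,.124,0]); b=o+R.apply([0,-.0678,0])
go((b[0],b[1],.318,13.2))
W=snap("wrist","28"); P=W["pixels"].astype(int)
for zz,yy in ((.127,-.0679),(.14,-.0665),(.15,-.065)): print(zz,proj(W,o+R.apply([.02,yy,zz])))
E
```

```text
now [0.4577 0.0579 0.3392] yaw 13.1 j6 1.39 gap 0.006 F [0.2 0.6 0.4] t 49.4
[ 0.001 -0.     0.042] -0.0002 rows>= 0.5
0.127 [284.51283611 203.87844824]
0.14 [282.02419838 209.47746207]
0.15 [279.08655805 214.32821683]
```

Now I press down on the bar with closed fingertips. If it is shut, contact comes at TCP of about 0.315.

{"name": "apply_moves", "arguments": {
  "plan": "0 0 0.02 0;0 0 0.036 0;0 0 0.044 0;0 0 0.048 0;0 0 0.052 0;0 0 0.054 0;0 0 0.054 0"
}}

```text
t: 50.03
tool_pos: [0.4572, 0.0579, 0.315]
eef_rot: [0.993, 0.115, 0.0, 0.0]
wrist_force: [-6.7, -0.9, 13.1]
finger_gap: 0.006
gripper_force: 6.9
```

```bash
python3 f.py
```

```text
tool F [ -6.7  -0.6 -13.1] M [ 0.3  -1.37 -0.03] t 50.0333 contact tool x,y [ 11. -12.] TCP dock [ -0.8 -67.7 315. ]
```

{"name": "apply_moves", "arguments": {
  "plan": "0 0 0.004 0;0 0 0.006 0;0 0 0.006 0;0 0 0.006 0"
}}

```text
t: 50.37
tool_pos: [0.4569, 0.0579, 0.3147]
eef_rot: [0.993, 0.115, 0.001, 0.0]
wrist_force: [-13.0, -0.8, 25.8]
finger_gap: 0.003
gripper_force: 12.9
```

{"name": "apply_moves", "arguments": {
  "plan": "0 0 -0.06 0;0 0 -0.14 0;0 0 -0.2 0;0 0.08 -0.24 0;0 0.1 -0.24 0;0 0.1 -0.24 0;0 0.1 -0.24 0;0 0.1 -0.24 0"
}}

```text
t: 51.03
tool_pos: [0.469, 0.0096, 0.4284]
eef_rot: [0.993, 0.114, -0.001, -0.0]
wrist_force: [-0.0, 0.0, -0.5]
finger_gap: 0.005
gripper_force: 0.0
```

```bash
python3 - <<'E'
from h import *
W=snap("wrist","29"); go(); R=Rot.from_euler('z',13.2,degrees=True); o=np.array([.4425,.124,0]); D=lambda *p:o+R.apply(p)
P=W["pixels"].astype(int)
print("bar shut",proj(W,D(0,-.068,.127)),"bar .18",proj(W,D(0,-.0649,.150)),"nip home",proj(W,D(0,0,.122)),"nip up",proj(W,D(0,0,.132)))
u,v=proj(W,D(0,-.068,.127)).astype(int)
for r in (v-8,v,v+8): print("bar",r,' '.join("%d:%d"%(c,P[r,c].mean()) for c in range(u-18,u+20,2)))
u,v=proj(W,D(0,0,.122)).astype(int)
for r in range(v-24,v+26,4): print(r,' '.join("%3d"%P[r,c].mean() for c in range(u-32,u+34,4)))
E
```

```text
now [0.469  0.0098 0.4284] yaw 13.2 j6 1.29 gap 0.006 F [ 0.7 -1.2 -0.5] t 51.08
bar shut [229.84003363 200.80158625] bar .18 [221.67702457 207.38714044] nip home [161.41354711 199.89789504] nip up [157.60707615 202.45613615]
bar 192 211:47 213:69 215:118 217:114 219:116 221:115 223:95 225:73 227:82 229:82 231:77 233:67 235:37 237:139 239:69 241:88 243:143 245:156 247:154
bar 200 211:41 213:86 215:115 217:113 219:114 221:113 223:82 225:70 227:82 229:82 231:78 233:71 235:47 237:123 239:70 241:88 243:147 245:158 247:155
bar 208 211:114 213:113 215:113 217:113 219:113 221:114 223:119 225:60 227:82 229:85 231:81 233:73 235:57 237:123 239:80 241:85 243:108 245:160 247:158
175 129 174 169 175  72 147  78  50  51 176 169 177  84 111  92 101 130
179  92 177 171 182 120 119 121 121 122 172 171 176 111  87  85  85  63
183 102 174 171 177 125 123 126 125 125 172 171 174 128  74  62  70 107
187 105 177 168 176 125 123 123 125 123 168 173 171 144 122 105  64  88
191 108 172 169 173 105 124 122 124 122 157 175 170 157 125 152  54  99
195 107 149 170 172 117 123 125 124 124 131 177 169 164  86 196  36  82
199 108 130 173 170 127 123 122 123 122  88 178 169 172  54 105  70  63
203  79  78 176 169 144 123 124 123 124 121 177 173 176  48 179  71 105
207  64 181 176 169 161 124 123 123 122 122 175 173 181  43 111  85  73
211 163 203 174 171 174 123 124 122 123 121 173 173 177  51 107  66  67
215 157 204 171 172 177 122 122 122 122 120 172 170 175  56 115 115 113
219 166 155 170 171 176 124 122 121 122 122 170 169 172  88  98  99  98
223 164 164 162 170 173 115 124 123 122 122 168 170 170 119 170  90  98
```

The bar is at (229.5,200), exactly where the fully shut pose predicts. The arm is clear and nothing is touched, so I hand in.

```bash
python3 -c "
from rig import job
print(job.close_job())"
```

```text
the job is handed in; nothing more can be done
None
```

The job is handed in at about 51 s of the 72 s: the clamp was opened, the cartridge stood on the worktop and then seated in the cradle nipple up, and the clamp pressed fully shut on it (confirmed by the bar's position; the seat itself could not be seen). The first insertion caught on a guide and tilted the cartridge, so I lifted it out, stood it on the worktop again and regripped.

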